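Blow the chips off a carved panel

ROBOT

A 6-joint arm with a two-finger parallel gripper is mounted at the origin on the work surface. World frame = base frame: x ahead of the robot, y to its left, z up, the work surface at z = 0. Lengths are in m, angles in rad, forces in N, time in s.
With the tool pointing down it reaches from about 0.425 to 0.95 m from the base axis. Payload 3.5 kg.
Tool frame: the origin (TCP) lies midway between the tips of the shut fingers; the grasp point (between the pads) lies 19 mm behind it; z points along the fingers, y is the line along which they close (so a half turn about z gives the same grasp; the last joint's range is limited). The gripper opens to 85 mm and grips with 20 to 120 N. Pads are 22 mm wide; open, the fingers measure 114 mm over their backs; the gripper's body (76 mm by 85 mm) begins 54 mm behind the grasp point. The pads swing forward as they close: fully open they stand 13 mm farther back than shut.
Start: joints at [-0.15, 0.286, 1.577, -0, 1.279, -0.15], TCP at [0.675, 0, 0.199] pointing down, gripper open.
Joint ranges: [-2.77, 2.77], [-0.9, 2.22], [0.21, 2.48], [-1.53, 4.67], [0.24, 2.81], [-2.84, 2.84]. Speed limits (rad/s): [2.79, 2.79, 3.14, 3.14, 3.14, 3.14].

INTERFACE

Orientations are given as a unit quaternion [x, y, z, w].
In Python, from plant import ctrl gives the robot as it stands.
- The arm moves only by the tool move_arm, never from a script. Its argument "plan" is a list of rows, each an object of numbers: "x", "y", "z": the shift along the tool's x, y, z in m; "yaw": the turn about the tool's z in rad; "fingers": the closure, from 0 (fully open) to 1 (shut). In form: [{"x": .., "y": .., "z": .., "yaw": .., "fingers": ..}, ...]. A call has 1 to 5 rows; each row is the pose to reach, as a shift and turn from the pose commanded when the call began, along the tool's axes at that moment; what a row does not reach only later rows make up. A row lasts 1/10 s, in which the tool goes at most 50 mm and 8.59 degrees, less where a joint would pass 70% of its speed; a pose out of reach is approached as far as the arm can. A call with a gripper value outside its range is refused whole. The fingers move at their own pace and stop on an object; "force" is the grip in N (left out, the last holds). Time passes only in rows, so rows that repeat a pose let the fingers close. It gives the time, the measured TCP pose, the force, the opening and the grip force at its end, in the units of the state.
- ctrl.get_state(): the state, without advancing time (a new reading comes with each control period).
- ctrl.read_camera(name): name is "scene" or "side" or "wrist"; returns the picture (400x640x3 uint8, red, green, blue); there is no depth.
- ctrl.camera_model(name): a dict with "intrinsics" (3x3 intrinsics, pixels), "cam_to_world" (4x4, takes a point from camera to world coordinates); the wrist camera has in their place "tool_from_camera" (4x4, takes a point from camera to tool coordinates, whose origin is the TCP and whose axes are the flange's). Camera axes: x right, y up, looking along -z (the intrinsics and any distortion apply to the point x, -y, -z); pixel columns grow to the right and rows downward; lengths in m; the calibration is good to about 2 mm. A picture is of the moment at which its call begins: read the wrist's pose just before it. camera_model takes no time and is no camera call.
- ctrl.sign_off(): hands the job in; it is judged then, once.
The state is a dict: "time": time; "qpos": joint angles; "dq": joint speeds; "joint_efforts": joint torques, N m; "eef_pos": TCP position; "tcp_rot": TCP orientation; "contact_force": force on the tool from outside, world axes, zero at the start; "wrist_torque": the same for the moment, N m; "opening": opening from 0.0 (shut) to 1.0 (fully open); "finger_force": force on a finger pad.
Only numpy, scipy, OpenCV 4.12 (cv2) and the standard library are available. Lean on these libraries where they do the work, as an engineer would, in place of code of your own. Each camera call takes 0.05 s, during which the arm holds its last target. There are 200 camera calls.

TASK

Push the carved panel along the ledge into the level blue cradle until it rests against the cradle's end stop, then tip the cradle up by its orange handle to about 45 degrees, where its stiff hinge holds it facing the air gun. Squeeze the gun's yellow trigger fully against the grip, keep it squeezed for a good second and let it spring back, with the cradle still tipped and no air before that; then bring the cradle back down level with the panel still in it against the stop. Leave the mallet, chisel and figure where they are.

Things in the scene. Friction and masses are not known exactly. Their poses are not given: they have to be found in the camera images.
- stand: Fixed wooden stand, 126 mm wide (x), 350 mm long (y). Origin at bench height; +y runs from ledge to cradle, +x away from the robot. Ledge: top at z 45 mm, y -260 to -67 mm, two rails 10 mm high with inner faces at x -53 and +53 mm. The cradle continues it from y -65 to +70 mm, its end stop at the +y end. A white half disc on the far side has a yellow line at 45 degrees.
- panel: Loose carved panel, light wood with a flower relief, 95 mm (x) by 120 mm (y) by 20 mm high, boss in the middle up to 24 mm, 0.2 kg. Origin: centre of its underside. Starts on the ledge between the rails, its y along the stand's y within a few degrees. Too wide to grasp across: push its -y end face towards the stand's +y.
- cradle (a joint): Tilt of the blue cradle, rad: 0 = level (bottom stop), grows as its open (-y, ledge side) end is lifted, up to 1.2. The stiff hinge keeps it at any angle; moving it takes about 10 N at the handle.
- cradle_hinge (a point): On the cradle's hinge axis, which runs along the stand's x, at the stand's (0, 70, 37) mm.
- cradle_seat (a point): Moves with the cradle, axes as the stand's when level: where the panel's origin is when it lies on the cradle's floor against the end stop, 68 mm from the hinge axis. The floor is 1.5 mm lower than the ledge when level, 114 mm wide between side walls 12 mm high; end stop 20 mm high, inner length 127 mm.
- cradle_handle (a point): Grip point on the axis of the orange round handle, a bar 14 mm thick parallel to the hinge axis that sticks out 80 mm from the cradle's robot side (-x) near its open end. The point is 45 mm out from the side wall, 120 mm from the hinge axis and, when level, 43 mm above the bench with nothing beneath it.
- gun: Fixed pistol-type air blow gun clamped lying on its side, in a level plane 100 mm above the bench. Origin at bench height under the grip's inner end. Black round grip, 28 mm thick, along -x for 140 mm to a brass pipe standing at x -150 mm; red head and steel nozzle along y at x +8 mm, nozzle pointing to -y at the cradle. Post under the head only; base plate 14 mm high.
- trigger (a joint): Yellow sprung trigger lever of the gun, 88 mm long, 10 mm thick, 22 mm high, on the -y side of the grip, hinged (vertical axis) beside the head at the gun's (-22, -22) mm. Rad: 0 = released, 0.30 = fully squeezed against the grip. Takes about 8 N at the trigger pad to squeeze fully; springs back by itself.
- trigger_pad (a point): On the trigger's outer (-y) face, 55 mm from its hinge, at mid height; in the gun's frame (-76, -44, 100) mm when released and about y -28 mm when fully squeezed.
- grip_back (a point): On the back (+y) of the grip, across from the trigger pad; in the gun's frame (-77, 14, 100) mm. Trigger and grip together are 58 mm thick here when released, 42 mm when squeezed.
- mallet: Bystander: dark wooden mallet lying on the bench, about 210 mm long, head 85 x 60 x 60 mm. Origin under its middle.
- chisel: Bystander: wood chisel with an orange handle lying on the bench, 195 mm long. Origin under the front end of its handle.
- figure: Bystander: small turned wooden figure standing on the bench, 120 mm high, 68 mm across its foot. Origin in the centre of its underside.

How it is judged:
On the way, in this order (a step that is already met when the one before it is completed fails the run):
1. the panel lies in the level cradle against its end stop (within 10 mm) (y of panel in the frame of cradle_seat between -0.01 and 0.01 m and x of panel in the frame of cradle_seat between -0.02 and 0.02 m and z of panel in the frame of cradle_seat between -0.008 and 0.008 m and value of joint cradle below 0.06 rad), for 0.2 s.
2. the cradle, with the panel in it, is tipped to about 45 degrees (34 to 56) (y of panel in the frame of cradle_seat between -0.01 and 0.01 m and x of panel in the frame of cradle_seat between -0.02 and 0.02 m and z of panel in the frame of cradle_seat between -0.008 and 0.008 m and value of joint cradle between 0.59 and 0.98 rad), for 0.3 s.
3. the trigger is squeezed (0.24 rad or more) for 0.8 s while the cradle stands at about 45 degrees (all of step 2 and value of joint trigger above 0.24 rad), for 0.8 s.
4. the trigger has sprung back while the cradle still stands at about 45 degrees (all of step 2 and value of joint trigger below 0.05 rad), for 0.2 s.
At the end, for the whole second after the job is handed in: The cradle is back level (within 0.06 rad), the panel lies still in it against the end stop (within 10 mm), and the trigger is released (all of step 1 and value of joint trigger below 0.05 rad and linear speed of panel below 0.02 m/s); the robot touches nothing.
It fails at once if the trigger is pulled (more than half way) while the cradle is not tipped up (value of joint trigger above 0.15 rad and value of joint cradle below 0.5 rad).
It fails at once if the mallet is moved more than 30 mm (distance of mallet from where it was at the start of the episode above 0.03 m).
It fails at once if the chisel is moved more than 30 mm (distance of chisel from where it was at the start of the episode above 0.03 m).
It fails at once if the figure is moved more than 30 mm (distance of figure from where it was at the start of the episode above 0.03 m).
It also fails if it takes over 72 s, if anything falls off the work surface, if the arm or the gripper's body presses on something with over 40 N, if the wrist force passes 120 N, or if a joint passes its speed limit or range.

## Working session

There is one attempt and no reset: what is moved stays moved. The work goes in short steps, Python scripts to look and compute and a tool call to move; the robot and the scene stay as the last step left them, time stands still between calls to the robot, and variables do not carry over. Pictures are saved under pics/ and viewed, at most 10 in all, crops included, and the job is handed in when it is done.

Besides the shell and the picture viewer there is one more tool, called after "Emit:" as a command line: name --argument value ..., lists and objects as JSON in quotes. move_arm: Moves the arm, as the interface text tells. Its arguments: {"type":"object","properties":{"plan":{"type":"array"},"force":{"type":"number"}},"required":["plan"]}

```bash
mkdir -p pics; ls; cat > h.py <<'E'
import numpy as np, cv2
from scipy.spatial.transform import Rotation as R
from plant import ctrl
def snap(name,f):
    s=ctrl.get_state(); im=ctrl.read_camera(name); cv2.imwrite('pics/'+f,im[:,:,::-1]); return s,im
def cam(name,s=None):
    m=ctrl.camera_model(name); K=np.array(m['intrinsics'])
    if 'cam_to_world' in m: T=np.array(m['cam_to_world'])
    else:
        W=np.eye(4); W[:3,:3]=R.from_quat(s['tcp_rot']).as_matrix(); W[:3,3]=s['eef_pos']; T=W@np.array(m['tool_from_camera'])
    return K,T,m
def ray(K,T,u,v):
    d=np.linalg.inv(K)@[u,v,1]; d=T[:3,:3]@[d[0],-d[1],-d[2]]; return T[:3,3],d
def onplane(K,T,u,v,z):
    o,d=ray(K,T,u,v); return o+d*(z-o[2])/d[2]
def proj(K,T,p):
    c=T[:3,:3].T@(np.array(p)-T[:3,3]); q=K@[c[0],-c[1],-c[2]]; return q[:2]/q[2]
E
python3 - <<'E'
from h import *
for n in ['scene','side','wrist']:
    s,im=snap(n,n+'0.png'); K,T,m=cam(n,s); print(n,[k for k in m],K.round(1).tolist(),T.round(3).tolist())
    if 'distortion' in m: print(m['distortion'])
print(s)
E
```

```text
pics
scene ['intrinsics', 'cam_to_world'] [[389.7, 0.0, 318.7], [0.0, 389.7, 195.6], [0.0, 0.0, 1.0]] [[-0.165, -0.801, 0.575, 1.439], [0.986, -0.136, 0.094, 0.185], [0.003, 0.583, 0.813, 1.21], [0.0, 0.0, 0.0, 1.0]]
side ['intrinsics', 'cam_to_world'] [[421.2, 0.0, 323.8], [0.0, 421.2, 202.2], [0.0, 0.0, 1.0]] [[-0.945, 0.247, -0.217, 0.301], [-0.328, -0.688, 0.647, 0.97], [0.01, 0.682, 0.731, 1.136], [0.0, 0.0, 0.0, 1.0]]
wrist ['intrinsics', 'tool_from_camera'] [[333.0, 0.0, 314.0], [0.0, 333.0, 209.1], [0.0, 0.0, 1.0]] [[1.0, -0.002, 0.002, 0.675], [0.001, 0.955, 0.296, 0.076], [-0.002, -0.296, 0.955, 0.373], [0.0, 0.0, 0.0, 1.0]]
{'time': 0.1, 'qpos': array([-1.50019731e-01,  2.87150982e-01,  1.57803827e+00, -1.58287189e-05,
        1.27859818e+00, -1.49984363e-01]), 'dq': array([ 0.00018152, -0.00048458, -0.00317228,  0.00075678, -0.00061372,
       -0.00271742]), 'joint_efforts': array([ 1.14915063e-03, -4.07295120e+01, -2.93698221e+01, -1.06323112e-04,
        3.42678482e-03, -4.41654265e-06]), 'eef_pos': array([6.74331771e-01, 1.12958086e-04, 1.97332146e-01]), 'tcp_rot': array([ 7.07117242e-01,  7.07095469e-01, -6.57393949e-04, -8.78722084e-04]), 'contact_force': array([-0.7990545 , -0.13509373,  0.09365635]), 'wrist_torque': array([-0.02395906,  0.00906078,  0.01338233]), 'finger_force': 0.0, 'opening': 0.9947819187537678}
```

View pictures.

View pics/scene0.png

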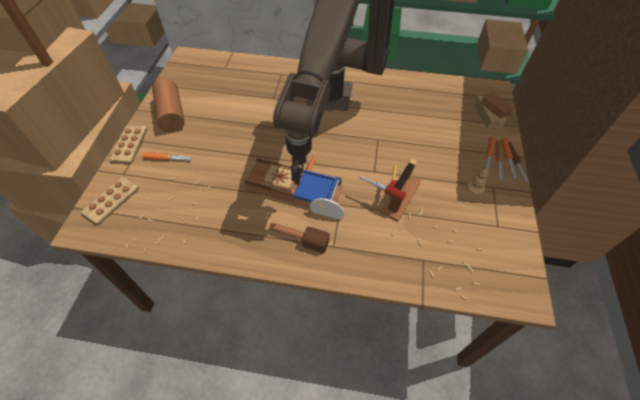

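View pics/side0.png

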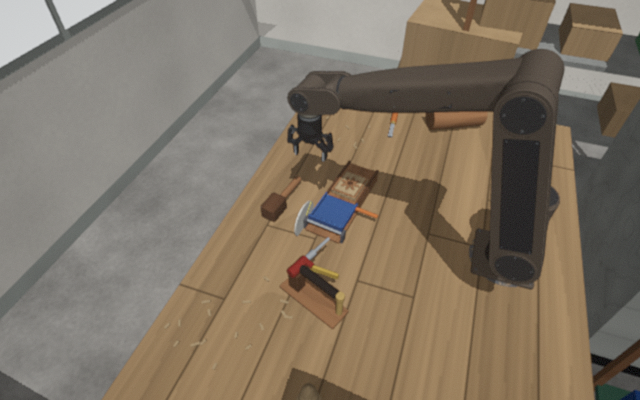

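```bash
python3 - <<'E'
import cv2,numpy as np
a=cv2.imread('pics/scene0.png')[145:245,240:440]; b=cv2.imread('pics/side0.png')[155:330,260:400]
cv2.imwrite('pics/c1.png',cv2.resize(a,None,fx=4,fy=4,interpolation=cv2.INTER_CUBIC))
cv2.imwrite('pics/c2.png',cv2.resize(b,None,fx=3.4,fy=3.4,interpolation=cv2.INTER_CUBIC))
E
```

```text
(no output)
```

View pics/wrist0.png

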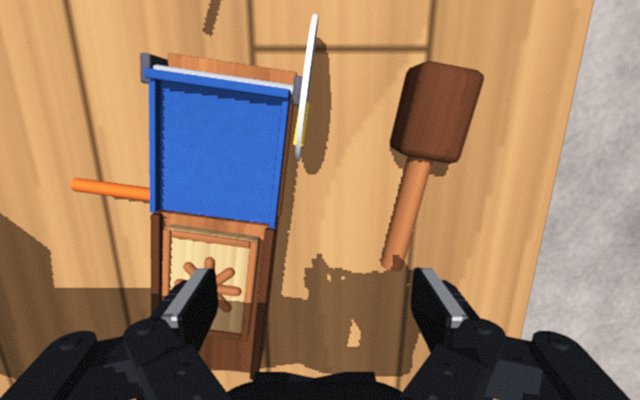

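View pics/c2.png

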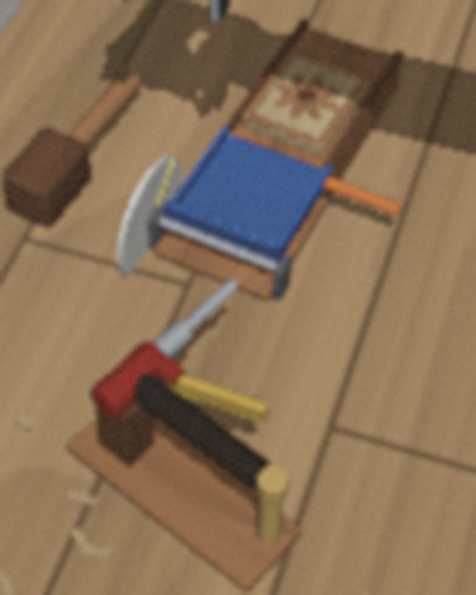

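Wrist view: cradle open edge (152,213)-(274,228), handle (73,185)-(150,195), panel near edge (170,231)-(258,240), mallet right at (440,110)-(395,265). Side crop: gun +y of the cradle, with trigger on its -y side. I move up and toward the gun for a close view of it.

Emit:
move_arm --plan '[{"x":0.04,"y":-0.01,"z":-0.02,"yaw":0,"fingers":0},{"x":0.08,"y":-0.02,"z":-0.05,"yaw":0,"fingers":0},{"x":0.12,"y":-0.04,"z":-0.07,"yaw":0,"fingers":0},{"x":0.16,"y":-0.05,"z":-0.09,"yaw":0,"fingers":0},{"x":0.2,"y":-0.05,"z":-0.1,"yaw":0,"fingers":0}]'

```text
time: 0.65
eef_pos: [0.6244, 0.2018, 0.3015]
tcp_rot: [0.707, 0.707, 0.001, 0.001]
contact_force: [0.6, -0.9, 0.7]
opening: 0.998
finger_force: 0.0
```

```bash
python3 - <<'E'
from h import *
import pickle
s0=dict(eef_pos=[6.74331771e-01,1.12958086e-04,1.97332146e-01],tcp_rot=[.707117242,.707095469,-6.57393949e-04,-8.78722084e-04])
K,T,_=cam('wrist',s0)
for n,u,v,z in [('openL',152,213,.0435),('openR',274,228,.0435),('wallLtop far',148,80,.0555),('wallLtop near',152,213,.0555),('wallRtop far',293,95,.0555),('wallRnear',277,225,.0555),('h tip',73,185,.043),('h root',150,195,.043),('panF L',170,231,.065),('panF R',258,240,.065),('panB R',244,336,.065),('railR',270,232,.055),('railR2',253,372,.055),('railL',156,215,.055),('mal',483,75,.06),('mal2',395,265,.03)]:
    print(n,onplane(K,T,u,v,z).round(4))
s,im=snap('wrist','w1.png'); pickle.dump(s,open('s1.pkl','wb')); print(s['time'],s['eef_pos'])
E
```

```text
openL [ 0.5054 -0.0309  0.0435]
openR [ 0.6319 -0.0474  0.0435]
wallLtop far [0.5259 0.0977 0.0555]
wallLtop near [ 0.5116 -0.0271  0.0555]
wallRtop far [0.6551 0.0851 0.0555]
wallRnear [ 0.6367 -0.0396  0.0555]
h tip [ 0.429  -0.0013  0.043 ]
h root [ 0.5059 -0.0117  0.043 ]
panF L [ 0.5317 -0.0427  0.065 ]
panF R [ 0.6183 -0.0521  0.065 ]
panB R [ 0.5974 -0.1658  0.065 ]
railR [ 0.6292 -0.0474  0.055 ]
railR2 [ 0.6024 -0.224   0.055 ]
railL [ 0.5151 -0.0293  0.055 ]
mal [0.8218 0.1016 0.06  ]
mal2 [ 0.7663 -0.097   0.03  ]
0.65 [0.62437742 0.20175658 0.30150134]
```

View pics/w1.png

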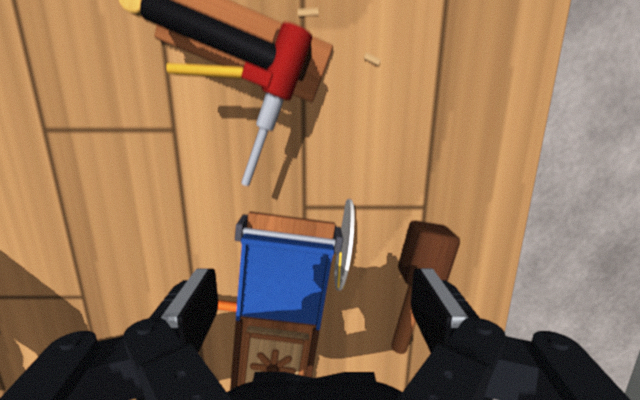

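Gun view: brass pipe top (130,3), black grip (145,8)-(275,52), yellow trigger (168,68)-(243,72), red head around (290,60), nozzle tip (247,183); the cradle is empty and level.

```bash
python3 - <<'E'
from h import *
import pickle
s=pickle.load(open('s1.pkl','rb')); K,T,_=cam('wrist',s)
im=cv2.imread('pics/w1.png'); h=cv2.cvtColor(im,cv2.COLOR_BGR2HSV); 
def rect(m,box):
    z=np.zeros_like(m); x0,y0,x1,y1=box; z[y0:y1,x0:x1]=m[y0:y1,x0:x1]
    c=max(cv2.findContours(z,0,2)[0],key=cv2.contourArea); r=cv2.minAreaRect(c); return c,cv2.boxPoints(r),r
def ends(b):
    m=[(b[i]+b[(i+1)%4])/2 for i in range(4)]
    return (m[0],m[2]) if np.linalg.norm(m[0]-m[2])>np.linalg.norm(m[1]-m[3]) else (m[1],m[3])
Y=cv2.inRange(h,(22,120,60),(34,255,255)); Bk=cv2.inRange(h,(0,0,0),(179,255,45)); Rd=cv2.inRange(h,(0,180,60),(5,255,255))|cv2.inRange(h,(174,180,60),(179,255,255))
for n,m,box,z in [('trig',Y,(155,50,260,90),.111),('grip',Bk,(130,0,290,80),.1),('red',Rd,(230,10,330,110),.115)]:
    c,b,r=rect(m,box); e=ends(b); print(n,cv2.contourArea(c),b.round(0).tolist()); P=[onplane(K,T,*q,z) for q in e]; print(' ends',np.round(P,4).tolist(),'ang',np.arctan2(*(P[1]-P[0])[[1,0]]))
    print(' corners',[onplane(K,T,*q,z).round(4)[:2].tolist() for q in b])
for n,u,v,z in [('nozzle tip',247,183,.1),('pipe top',130,3,.12),('h root',238,308,.043)]: print(n,onplane(K,T,u,v,z).round(4))
# stand check: project predicted points into w1
a=-.131; o=np.array([.5777,.0294,0]); Rm=R.from_euler('z',a).as_matrix()
for p in [(-.06,-.065,.0555),(.06,-.065,.0555),(.063,-.067,.055),(-.105,-.05,.043),(-.063,.09,.0),(0,-.077,.065)]: print(p,(o+Rm@p).round(4),proj(K,T,o+Rm@p).round(0))
E
```

```text
trig 285.5 [[167.0, 70.0], [167.0, 64.0], [241.0, 68.0], [241.0, 74.0]]
 ends [[0.4756, 0.3151, 0.111], [0.5504, 0.3112, 0.111]] ang -0.05260092412089602
 corners [[0.4751, 0.3123], [0.4762, 0.3179], [0.5508, 0.314], [0.5501, 0.3083]]
grip 3371.5 [[136.0, 16.0], [146.0, -9.0], [279.0, 45.0], [268.0, 70.0]]
 ends [[0.453, 0.3747, 0.1], [0.5827, 0.3252, 0.1]] ang -0.3645630529092141
 corners [[0.446, 0.3636], [0.4597, 0.3857], [0.5885, 0.3372], [0.5768, 0.313]]
red 2438.0 [[238.0, 81.0], [263.0, 13.0], [314.0, 32.0], [288.0, 100.0]]
 ends [[0.6, 0.3549, 0.115], [0.5728, 0.2926, 0.115]] ang -1.9823531815218822
 corners [[0.5476, 0.3016], [0.576, 0.3629], [0.6245, 0.3468], [0.5985, 0.2836]]
nozzle tip [0.5476 0.1921 0.1   ]
pipe top [0.4517 0.3698 0.12  ]
h root [ 0.5114 -0.0126  0.043 ]
(-0.06, -0.065, 0.0555) [ 0.5097 -0.0272  0.0555] [236. 321.]
(0.06, -0.065, 0.0555) [ 0.6287 -0.0429  0.0555] [316. 330.]
(0.063, -0.067, 0.055) [ 0.6314 -0.0453  0.055 ] [318. 332.]
(-0.105, -0.05, 0.043) [ 0.4671 -0.0065  0.043 ] [208. 304.]
(-0.063, 0.09, 0.0) [0.527  0.1269 0.    ] [248. 211.]
(0, -0.077, 0.065) [ 0.5676 -0.0469  0.065 ] [275. 337.]
```

Emit:
move_arm --plan '[{"x":-0.045,"y":-0.01,"z":0,"yaw":0.03,"fingers":0.5},{"x":-0.093,"y":-0.02,"z":0.0,"yaw":0.06,"fingers":0.5},{"x":-0.14,"y":-0.03,"z":0.0,"yaw":0.09,"fingers":0.5},{"x":-0.187,"y":-0.045,"z":0.0,"yaw":0.12,"fingers":0.5},{"x":-0.235,"y":-0.06,"z":0.0,"yaw":0.131,"fingers":0.5}]'

```text
time: 1.2
eef_pos: [0.5641, -0.0363, 0.298]
tcp_rot: [0.752, 0.659, -0.0, -0.0]
contact_force: [0.0, -0.2, -0.1]
opening: 0.504
finger_force: 0.0
```

```bash
cat >> h.py <<'E'
SO=np.array([.580,.0294,0]); SA=-.131; GO=np.array([.5889,.3229,0]); GA=-.364
def stand(p): return SO+R.from_euler('z',SA).apply(p)
def gun(p): return GO+R.from_euler('z',GA).apply(p)
def to(target,ya=None):   # shift in tool axes to world target; yaw so tool y points at angle ya (mod pi)
    s=ctrl.get_state(); M=R.from_quat(s['tcp_rot']).as_matrix(); d=M.T@(np.array(target)-s['eef_pos'])
    yw=0
    if ya is not None:
        c=np.arctan2(M[1,1],M[0,1]); yw=-((ya-c+np.pi/2)%np.pi-np.pi/2)
    return d.round(4).tolist(),round(yw,3)
E
python3 - <<'E'
from h import *
print(to(stand([0,-.225,.15]),SA),ctrl.get_state()['qpos'].round(2))
E
```

```text
([-0.1578, 0.0074, 0.148], np.float64(-0.0)) [-0.24 -0.02  1.73 -0.    1.43 -0.11]
```

Emit:
move_arm --plan '[{"x":-0.048,"y":0.002,"z":0.01,"yaw":0,"fingers":0.5},{"x":-0.095,"y":0.004,"z":0.02,"yaw":0,"fingers":0.5},{"x":-0.14,"y":0.007,"z":0.04,"yaw":0,"fingers":0.5},{"x":-0.158,"y":0.007,"z":0.08,"yaw":0,"fingers":0.5},{"x":-0.158,"y":0.007,"z":0.125,"yaw":0,"fingers":0.5}]'

```text
time: 1.7
eef_pos: [0.5516, -0.196, 0.1737]
tcp_rot: [0.753, 0.658, 0.0, 0.002]
contact_force: [0.0, -0.5, -1.2]
opening: 0.504
finger_force: 0.0
```

```bash
python3 - <<'E'
from h import *
s,im=snap('wrist','w2.png'); s2,im2=snap('side','s2.png')
cv2.imwrite('pics/c3.png',np.vstack([cv2.resize(im,(480,300)),cv2.resize(im2[100:250,240:480],(480,300),interpolation=cv2.INTER_CUBIC)])[:,:,::-1])
print(s['eef_pos'],to(stand([0,-.225,.05]),SA))
E
```

```text
[ 0.55159724 -0.19599441  0.17370838] ([-0.003, 0.0064, 0.1151], np.float64(-0.002))
```

View pics/c3.png

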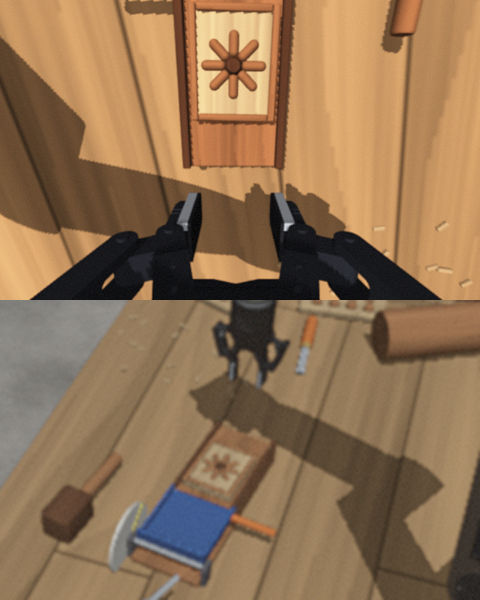

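```bash
python3 - <<'E'
from h import *
s=ctrl.get_state(); K,T,_=cam('wrist',s)
for n,u,v,z in [('ledge end L',243,223,.055),('ledge end R',380,223,.055),('pan back L',259,159,.065),('pan back R',365,164,.065)]:
    p=onplane(K,T,u,v,z); print(n,p.round(4),(R.from_euler('z',-SA).apply(p-SO)).round(4))
E
```

```text
ledge end L [ 0.477  -0.2077  0.055 ] [-0.0711 -0.2486  0.055 ]
ledge end R [ 0.6008 -0.2235  0.055 ] [ 0.0536 -0.248   0.055 ]
pan back L [ 0.504  -0.1508  0.065 ] [-0.0518 -0.1886  0.065 ]
pan back R [ 0.5909 -0.1664  0.065 ] [ 0.0363 -0.1927  0.065 ]
```

```bash
python3 - <<'E'
from h import *
s=ctrl.get_state(); print(s['eef_pos'],s['time'])
s=dict(eef_pos=[0.55159724,-0.19599441,0.17370838],tcp_rot=[.753,.658,0,.002]); K,T,_=cam('wrist',s)
for n,u,v,z in [('ledge end L',243,223,.055),('ledge end R',380,223,.055),('pan back L',259,159,.065),('pan back R',365,164,.065)]:
    p=onplane(K,T,u,v,z); print(n,p.round(4),(R.from_euler('z',-SA).apply(p-SO)).round(4))
s,im=snap('wrist','w3.png'); print(s['eef_pos'],s['tcp_rot'])
K,T,_=cam('wrist',s)
for p in [(-.063,-.26,.055),(.063,-.26,.055),(-.053,-.1,.055),(.053,-.1,.055)]:
    q=proj(K,T,stand(p)); print(q.round(1)); cv2.circle(im,tuple(int(a) for a in q),3,(0,255,0),1)
cv2.imwrite('pics/w3m.png',im[:,:,::-1])
print(to(stand([0,-.225,.05]),SA))
E
```

```text
[ 0.54623686 -0.19070642  0.16523299] 1.8
ledge end L [ 0.4821 -0.2166  0.055 ] [-0.0649 -0.2566  0.055 ]
ledge end R [ 0.6095 -0.2338  0.055 ] [ 0.0636 -0.2571  0.055 ]
pan back L [ 0.5097 -0.1581  0.065 ] [-0.0452 -0.1951  0.065 ]
pan back R [ 0.5991 -0.1745  0.065 ] [ 0.0456 -0.1997  0.065 ]
[ 0.54623686 -0.19070642  0.16523299] [ 0.75246364  0.65858516 -0.00266202 -0.00754737]
[252.6 234.8]
[389.5 235.4]
[254.2  43.9]
[389.9  43.4]
([-0.0025, 0.0033, 0.1195], np.float64(-0.001))
```

View pics/w3m.png

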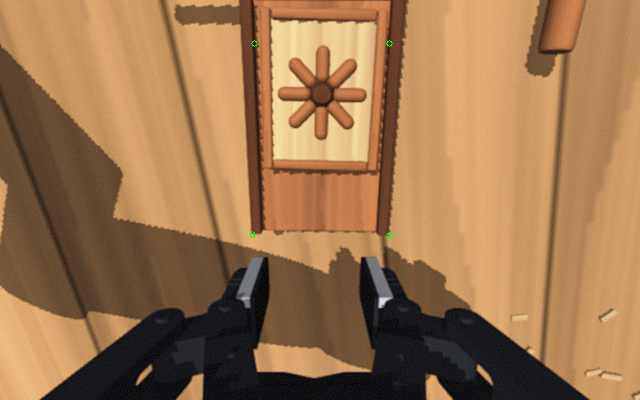

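Projected rail corners land on the rail ends (252,235)/(389,235): stand pose confirmed; panel back edge at about stand y -197 mm. Descend behind it.

Emit:
move_arm --plan '[{"x":-0.003,"y":0.003,"z":0.04,"yaw":0,"fingers":0.5},{"x":-0.003,"y":0.003,"z":0.08,"yaw":0,"fingers":0.5},{"x":-0.003,"y":0.003,"z":0.105,"yaw":0,"fingers":0.5},{"x":-0.003,"y":0.003,"z":0.117,"yaw":0,"fingers":0.5},{"x":-0.003,"y":0.003,"z":0.117,"yaw":0,"fingers":0.5}]'

```text
time: 2.35
eef_pos: [0.5545, -0.1953, 0.0571]
tcp_rot: [0.752, 0.66, -0.0, -0.0]
contact_force: [-0.3, -0.5, -0.0]
opening: 0.501
finger_force: 0.0
```

```bash
python3 - <<'E'
from h import *
print(to(stand([0,-.072,.048]),SA), ctrl.get_state()['eef_pos'])
E
```

```text
([0.1541, -0.0039, 0.0091], np.float64(0.001)) [ 0.55446143 -0.19531146  0.05714443]
```

Emit:
move_arm --plan '[{"x":0.015,"y":-0.004,"z":0.008,"yaw":0,"fingers":0.5},{"x":0.035,"y":-0.004,"z":0.008,"yaw":0,"fingers":0.5},{"x":0.055,"y":-0.004,"z":0.008,"yaw":0,"fingers":0.5},{"x":0.075,"y":-0.004,"z":0.008,"yaw":0,"fingers":0.5},{"x":0.095,"y":-0.004,"z":0.008,"yaw":0,"fingers":0.5}]'

```text
time: 2.85
eef_pos: [0.5639, -0.0996, 0.051]
tcp_rot: [0.752, 0.66, 0.001, 0.002]
contact_force: [0.4, 0.1, -0.4]
opening: 0.503
finger_force: 0.0
```

Emit:
move_arm --plan '[{"x":0.018,"y":0,"z":0,"yaw":0,"fingers":0.5},{"x":0.033,"y":0,"z":0,"yaw":0,"fingers":0.5},{"x":0.045,"y":0,"z":0,"yaw":0,"fingers":0.5},{"x":0.05,"y":0,"z":0,"yaw":0,"fingers":0.5},{"x":0.05,"y":0,"z":0,"yaw":0,"fingers":0.5}]'

```text
time: 3.35
eef_pos: [0.5692, -0.0508, 0.049]
tcp_rot: [0.752, 0.66, 0.0, 0.0]
contact_force: [-0.4, -1.0, 0.2]
opening: 0.501
finger_force: 0.0
```

```bash
python3 - <<'E'
from h import *
s,im=snap('wrist','w4.png'); cv2.imwrite('pics/w4c.png',im[:,:,::-1])
print(to(stand([0,-.069,.048]),SA), s['eef_pos'],s['contact_force'])
E
```

```text
([0.0125, 0.0003, 0.0008], np.float64(0.0)) [ 0.5691771  -0.05077154  0.04896986] [-0.35867424 -1.0167196   0.20002222]
```

View pics/w4c.png

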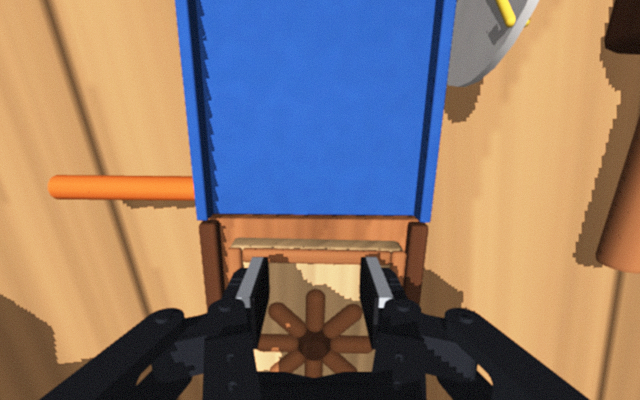

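The picture shows the panel still on the ledge (front edge at v≈245, flower at (315,345)) beneath the fingers: the half-open tips passed above it. I retry with shut fingers, lower.

Emit:
move_arm --plan '[{"x":0,"y":0,"z":-0.03,"yaw":0,"fingers":0.5},{"x":-0.03,"y":0,"z":-0.05,"yaw":0,"fingers":0.5},{"x":-0.075,"y":0,"z":-0.06,"yaw":0,"fingers":1},{"x":-0.12,"y":0,"z":-0.06,"yaw":0,"fingers":1},{"x":-0.153,"y":0,"z":-0.06,"yaw":0,"fingers":1}]'

```text
time: 3.9
eef_pos: [0.5487, -0.2065, 0.1096]
tcp_rot: [0.753, 0.659, 0.0, 0.001]
contact_force: [1.6, 0.3, 0.5]
opening: 0.009
finger_force: 0.0
```

```bash
python3 - <<'E'
from h import *
s=dict(eef_pos=[ 0.5691771,-0.05077154,0.04896986],tcp_rot=[.752,.66,0,0]); K,T,_=cam('wrist',s)
for n,u,v,z in [('front L',232,240,.065),('front R',402,243,.065),('cradle open',312,217,.0435),('flower',315,345,.069)]:
    print(n,(R.from_euler('z',-SA).apply(onplane(K,T,u,v,z)-SO)).round(4))
s,im=snap('side','s3.png'); s,_=snap('wrist','w5.png'); print(to(stand([0,-.232,.050]),SA),s['eef_pos'],s['opening'])
E
```

```text
front L [-0.0425 -0.0717  0.065 ]
front R [ 0.0455 -0.0732  0.065 ]
cradle open [-0.0013 -0.0663  0.0435]
flower [ 0.0006 -0.1334  0.069 ]
([0.0075, 0.0003, 0.0591], np.float64(-0.006)) [ 0.54816371 -0.21063296  0.10942641] 0.0018552824767853152
```

Emit:
move_arm --plan '[{"x":0.005,"y":0,"z":0.025,"yaw":0,"fingers":1},{"x":0.005,"y":0,"z":0.045,"yaw":0,"fingers":1},{"x":0.005,"y":0,"z":0.058,"yaw":0,"fingers":1},{"x":0.005,"y":0,"z":0.06,"yaw":0,"fingers":1},{"x":0.005,"y":0,"z":0.06,"yaw":0,"fingers":1}]'

```text
time: 4.5
eef_pos: [0.5496, -0.1978, 0.0485]
tcp_rot: [0.752, 0.659, -0.0, -0.0]
contact_force: [0.4, -0.8, 0.1]
opening: -0.001
finger_force: 0.0
```

Emit:
move_arm --plan '[{"x":0.01,"y":0,"z":0,"yaw":0,"fingers":1},{"x":0.022,"y":0,"z":0,"yaw":0,"fingers":1},{"x":0.034,"y":0,"z":0,"yaw":0,"fingers":1},{"x":0.048,"y":0,"z":0,"yaw":0,"fingers":1},{"x":0.06,"y":0,"z":0,"yaw":0,"fingers":1}]'

```text
time: 5.0
eef_pos: [0.5577, -0.1369, 0.0489]
tcp_rot: [0.752, 0.66, 0.0, 0.0]
contact_force: [-0.6, 0.1, 0.8]
opening: -0.001
finger_force: 0.0
```

```bash
python3 - <<'E'
from h import *
s,im=snap('wrist','w6.png'); K,T,_=cam('wrist',s)
# cross view: blue/wood boundary along centre column of the stand
h=cv2.cvtColor(im,cv2.COLOR_RGB2HSV); m=cv2.inRange(h,(100,120,40),(125,255,255))
for x in (-.03,0,.03):
    r=[(y,m[int(q[1]),int(q[0])]) for y in np.arange(-.1,.06,.004) for q in [proj(K,T,stand([x,y,.0435]))] if 0<=q[1]<400 and 0<=q[0]<640]
    print(x,[round(y,3) for y,b in r if b][:1])
print(to(stand([0,-.069,.050]),SA), s['eef_pos'],s['contact_force'])
E
```

```text
-0.03 [np.float64(-0.064)]
0 [np.float64(-0.064)]
0.03 [np.float64(-0.064)]
([0.0974, 0.0009, -0.0012], np.float64(0.002)) [ 0.55765642 -0.13693476  0.04887722] [-0.5934958   0.08686732  0.83842794]
```

```bash
python3 - <<'E'
from h import *
s,im2=snap('side','s4.png'); s,im3=snap('scene','sc4.png'); im=cv2.imread('pics/w6.png')[:,:,::-1]
c=cv2.INTER_CUBIC
a=cv2.resize(im[100:400,120:520],(400,300),interpolation=c); b=cv2.resize(im2[130:230,290:400],(440*3//4,300),interpolation=c); d=cv2.resize(im3[130:220,240:360],(400,300),interpolation=c)
cv2.imwrite('pics/c5.png',np.hstack([np.vstack([a,d]),np.vstack([b,0*b])])[:,:,::-1])
E
```

```text
(no output)
```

View pics/c5.png

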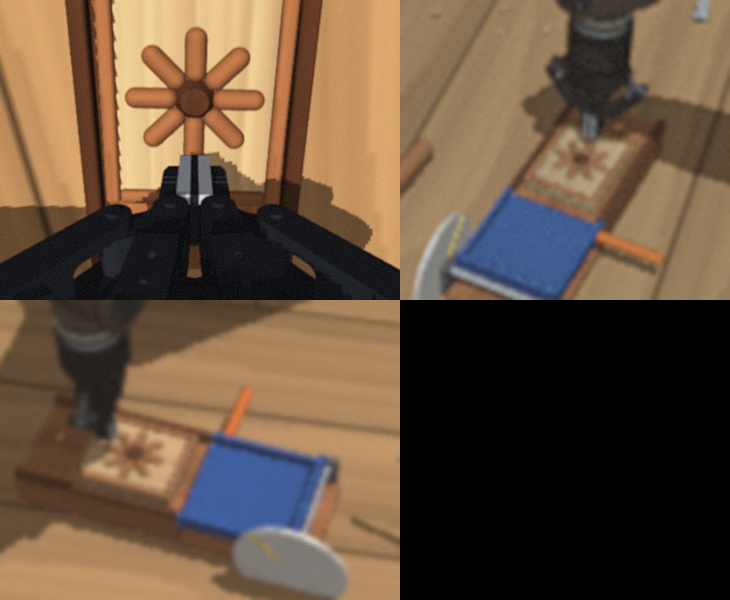

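Views: shut fingertips at wrist pixel (315,255); panel not moved and its back border visible at both sides of the fingers (v≈293). I check whether the reported TCP projects onto the seen tip.

```bash
python3 - <<'E'
from h import *
s=ctrl.get_state(); print(s['eef_pos'])
f={'wrist':lambda q:(q-[120,100]),'side':lambda q:(q-[290,130])*3+[400,0],'scene':lambda q:(q-[240,130])*[400/120,300/90]+[0,300]}
for n in f:
    K,T,_=cam(n,s)
    for nm,p in [('tcp',s['eef_pos']),('tcp+20up',s['eef_pos']+[0,0,.02]),('panel back top mid',stand([0,-.197,.065])),('back top L',stand([-.047,-.197,.065])),('back top R',stand([.047,-.197,.065])),('front top R',stand([.047,-.077,.065]))]: print(n,nm,f[n](proj(K,T,p)).round(0))
E
```

```text
[ 0.55752782 -0.137441    0.04864504]
wrist tcp [194. 144.]
wrist tcp+20up [194. 160.]
wrist panel back top mid [194. 204.]
wrist back top L [109. 204.]
wrist back top R [280. 204.]
wrist front top R [301. -31.]
side tcp [590. 149.]
side tcp+20up [591. 138.]
side panel back top mid [600. 126.]
side back top L [635. 137.]
side back top R [566. 114.]
side front top R [524. 174.]
scene tcp [108. 454.]
scene tcp+20up [107. 443.]
scene panel back top mid [ 83. 439.]
scene back top L [ 98. 409.]
scene back top R [ 67. 471.]
scene front top R [169. 496.]
```

```bash
python3 - <<'E'
from h import *
s=ctrl.get_state(); K,T,_=cam('wrist',s); M=R.from_quat(s['tcp_rot']).as_matrix()
for b in range(0,60,6): print(b,[(proj(K,T,s['eef_pos']+M@[dx,0,-b/1000])-[120,100]).round(0)[1] for dx in (-.011,0,.011)])
im=cv2.imread('pics/w6.png'); h=cv2.cvtColor(im,cv2.COLOR_BGR2HSV)
print([(v,h[v,300:330:6,1:].tolist()) for v in range(244,312,8)])
E
```

```text
0 [np.float64(162.0), np.float64(144.0), np.float64(126.0)]
6 [np.float64(167.0), np.float64(149.0), np.float64(130.0)]
12 [np.float64(172.0), np.float64(153.0), np.float64(134.0)]
18 [np.float64(177.0), np.float64(158.0), np.float64(138.0)]
24 [np.float64(183.0), np.float64(163.0), np.float64(143.0)]
30 [np.float64(189.0), np.float64(169.0), np.float64(148.0)]
36 [np.float64(195.0), np.float64(175.0), np.float64(153.0)]
42 [np.float64(203.0), np.float64(181.0), np.float64(159.0)]
48 [np.float64(210.0), np.float64(188.0), np.float64(165.0)]
54 [np.float64(218.0), np.float64(196.0), np.float64(172.0)]
[(244, [[101, 228], [154, 169], [158, 190], [162, 159], [112, 198]]), (252, [[106, 229], [158, 170], [162, 131], [163, 141], [113, 191]]), (260, [[10, 128], [13, 120], [170, 12], [20, 89], [19, 119]]), (268, [[15, 116], [17, 123], [13, 20], [14, 90], [17, 119]]), (276, [[16, 115], [18, 125], [94, 19], [19, 80], [13, 117]]), (284, [[15, 121], [19, 120], [36, 14], [22, 70], [21, 121]]), (292, [[18, 98], [22, 106], [75, 17], [11, 46], [15, 116]]), (300, [[33, 31], [26, 50], [42, 36], [20, 115], [51, 20]]), (308, [[0, 20], [57, 36], [45, 17], [20, 26], [49, 26]])]
```

Emit:
move_arm --plan '[{"x":-0.01,"y":0,"z":-0.02,"yaw":0,"fingers":1},{"x":-0.035,"y":0,"z":-0.02,"yaw":0,"fingers":1},{"x":-0.066,"y":0,"z":-0.015,"yaw":0,"fingers":1},{"x":-0.066,"y":0,"z":0,"yaw":0,"fingers":1},{"x":-0.066,"y":0,"z":0.004,"yaw":0,"fingers":1}]'

```text
time: 5.65
eef_pos: [0.5474, -0.2041, 0.0426]
tcp_rot: [0.753, 0.659, -0.0, -0.002]
contact_force: [-0.5, 0.8, 0.0]
opening: 0.001
finger_force: 0.0
```

Emit:
move_arm --plan '[{"x":0,"y":0,"z":0.003,"yaw":0,"fingers":1},{"x":0,"y":0,"z":0.005,"yaw":0,"fingers":1},{"x":0,"y":0,"z":0.005,"yaw":0,"fingers":1}]'

```text
time: 5.95
eef_pos: [0.5488, -0.2032, 0.0394]
tcp_rot: [0.752, 0.66, -0.0, -0.0]
contact_force: [0.0, 0.3, 0.6]
opening: -0.001
finger_force: 0.0
```

Emit:
move_arm --plan '[{"x":0,"y":0,"z":0.003,"yaw":0,"fingers":1},{"x":0,"y":0,"z":0.006,"yaw":0,"fingers":1},{"x":0,"y":0,"z":0.006,"yaw":0,"fingers":1}]'

```text
time: 6.25
eef_pos: [0.5486, -0.2037, 0.0332]
tcp_rot: [0.752, 0.659, -0.0, -0.0]
contact_force: [0.3, -0.7, 0.5]
opening: -0.002
finger_force: 0.0
```

Emit:
move_arm --plan '[{"x":0,"y":0,"z":0.002,"yaw":0,"fingers":1},{"x":0,"y":0,"z":0.003,"yaw":0,"fingers":1},{"x":0,"y":0,"z":0.003,"yaw":0,"fingers":1}]'

```text
time: 6.55
eef_pos: [0.5487, -0.204, 0.0304]
tcp_rot: [0.752, 0.659, -0.0, -0.0]
contact_force: [-0.1, -0.1, -0.4]
opening: -0.002
finger_force: 0.0
```

Emit:
move_arm --plan '[{"x":0.015,"y":0,"z":0,"yaw":0,"fingers":1},{"x":0.03,"y":0,"z":0,"yaw":0,"fingers":1},{"x":0.045,"y":0,"z":0,"yaw":0,"fingers":1},{"x":0.06,"y":0,"z":0,"yaw":0,"fingers":1},{"x":0.075,"y":0,"z":0,"yaw":0,"fingers":1}]'

```text
time: 7.05
eef_pos: [0.5589, -0.1282, 0.0308]
tcp_rot: [0.752, 0.66, -0.0, 0.0]
contact_force: [-0.4, -1.3, 0.2]
opening: -0.001
finger_force: 0.8
```

```bash
cat >> h.py <<'E'
def front(f):
    s,im=snap('wrist',f); K,T,_=cam('wrist',s)
    h=cv2.cvtColor(im,cv2.COLOR_RGB2HSV); m=cv2.inRange(h,(100,120,40),(125,255,255)); out=[]
    for x in (-.03,0,.03):
        for y in np.arange(-.1,.08,.002):
            q=proj(K,T,stand([x,y,.0435]))
            if 0<=q[1]<400 and 0<=q[0]<640 and m[int(q[1]),int(q[0])]: break
        # panel top edge seen at that pixel
        out.append((x,round(y,3),R.from_euler('z',-SA).apply(onplane(K,T,*q,.0635)-SO)[1].round(3)))
    return s,out
E
python3 - <<'E'
from h import *
s,o=front('w7.png'); print(o); print(to(stand([0,-.069,.030]),SA), s['eef_pos'],s['contact_force'])
E
```

```text
[(-0.03, np.float64(0.078), np.float64(0.058)), (0, np.float64(0.078), np.float64(0.058)), (0.03, np.float64(0.078), np.float64(0.058))]
([0.0878, 0.0009, 0.0007], np.float64(0.002)) [ 0.55889426 -0.12819516  0.03083477] [-0.40099289 -1.3135626   0.15394507]
```

Emit:
move_arm --plan '[{"x":0.015,"y":0,"z":0,"yaw":0,"fingers":1},{"x":0.03,"y":0,"z":0,"yaw":0,"fingers":1},{"x":0.045,"y":0,"z":0,"yaw":0,"fingers":1},{"x":0.055,"y":0,"z":0,"yaw":0,"fingers":1},{"x":0.065,"y":0,"z":0,"yaw":0,"fingers":1}]'

```text
time: 7.6
eef_pos: [0.5674, -0.0644, 0.0309]
tcp_rot: [0.752, 0.659, 0.0, 0.0]
contact_force: [-0.5, -1.1, 1.1]
opening: -0.004
finger_force: 1.4
```

```bash
python3 - <<'E'
from h import *
s,o=front('w8.png'); print(o); s2,im=snap('side','s8.png'); s2,im=snap('scene','sc8.png'); print(to(stand([0,-.069,.030]),SA), s['eef_pos'],s['contact_force'])
for n,f in (('side','s8.png'),('scene','sc8.png')):
    K,T,_=cam(n); im=cv2.imread('pics/'+f); h=cv2.cvtColor(im,cv2.COLOR_BGR2HSV); m=cv2.inRange(h,(100,120,40),(125,255,255))
    r=[]
    for y in np.arange(-.07,.06,.004):
        q=proj(K,T,stand([-.0,y,.0435])); r.append(1 if m[int(round(q[1])),int(round(q[0]))] else 0)
    print(n,r)
E
```

```text
[(-0.03, np.float64(0.078), np.float64(0.066)), (0, np.float64(0.078), np.float64(0.066)), (0.03, np.float64(0.078), np.float64(0.066))]
([0.0254, 0.0009, 0.0003], np.float64(0.001)) [ 0.56741404 -0.06436396  0.03089024] [-0.51339089 -1.11978259  1.11225945]
side [0, 0, 0, 0, 0, 0, 0, 0, 0, 0, 0, 0, 0, 0, 0, 0, 0, 0, 0, 0, 0, 0, 0, 0, 0, 0, 0, 0, 1, 1, 1, 1, 1]
scene [0, 0, 0, 0, 0, 0, 0, 0, 0, 0, 0, 0, 0, 0, 0, 0, 0, 0, 0, 0, 0, 0, 0, 0, 0, 0, 0, 0, 1, 1, 1, 1, 1]
```

Emit:
move_arm --plan '[{"x":0.006,"y":0,"z":0,"yaw":0,"fingers":1},{"x":0.011,"y":0,"z":0,"yaw":0,"fingers":1},{"x":0.015,"y":0,"z":0,"yaw":0,"fingers":1},{"x":0.017,"y":0,"z":0,"yaw":0,"fingers":1},{"x":0.018,"y":0,"z":0,"yaw":0,"fingers":1}]'

```text
time: 8.25
eef_pos: [0.5694, -0.0472, 0.0305]
tcp_rot: [0.752, 0.659, -0.0, -0.0]
contact_force: [0.4, -1.9, 0.1]
opening: -0.0
finger_force: 0.6
```

Emit:
move_arm --plan '[{"x":0.001,"y":0,"z":0,"yaw":0,"fingers":1},{"x":0.002,"y":0,"z":0,"yaw":0,"fingers":1},{"x":0.003,"y":0,"z":0,"yaw":0,"fingers":1}]'

```text
time: 8.55
eef_pos: [0.5699, -0.0443, 0.0306]
tcp_rot: [0.752, 0.659, 0.0, -0.0]
contact_force: [0.6, 0.3, -0.3]
opening: -0.0
finger_force: 0.0
```

Emit:
move_arm --plan '[{"x":0.001,"y":0,"z":0,"yaw":0,"fingers":1},{"x":0.002,"y":0,"z":0,"yaw":0,"fingers":1},{"x":0.003,"y":0,"z":0,"yaw":0,"fingers":1}]'

```text
time: 8.85
eef_pos: [0.5705, -0.0413, 0.0308]
tcp_rot: [0.752, 0.659, 0.0, 0.0]
contact_force: [0.4, -1.0, 1.8]
opening: 0.0
finger_force: 0.6
```

Emit:
move_arm --plan '[{"x":0.001,"y":0,"z":0,"yaw":0,"fingers":1},{"x":0.002,"y":0,"z":0,"yaw":0,"fingers":1},{"x":0.003,"y":0,"z":0,"yaw":0,"fingers":1}]'

```text
time: 9.15
eef_pos: [0.5708, -0.0385, 0.0308]
tcp_rot: [0.752, 0.659, 0.0, 0.0]
contact_force: [-0.6, -1.8, 1.0]
opening: 0.003
finger_force: 0.9
```

Emit:
move_arm --plan '[{"x":0.001,"y":0,"z":0,"yaw":0,"fingers":1},{"x":0.002,"y":0,"z":0,"yaw":0,"fingers":1},{"x":0.002,"y":0,"z":0,"yaw":0,"fingers":1}]'

```text
time: 9.45
eef_pos: [0.5711, -0.0364, 0.0309]
tcp_rot: [0.752, 0.659, 0.0, 0.0]
contact_force: [0.1, -0.6, 2.0]
opening: -0.002
finger_force: 1.2
```

```bash
python3 - <<'E'
from h import *
s,im=snap('side','s9.png'); _,im=snap('scene','sc9.png'); print(s['eef_pos'],s['contact_force'],s['finger_force'])
for n,f in (('side','s9.png'),('scene','sc9.png')):
    K,T,_=cam(n); im=cv2.imread('pics/'+f); h=cv2.cvtColor(im,cv2.COLOR_BGR2HSV); m=cv2.inRange(h,(100,120,40),(125,255,255))
    print(n,[(round(y,3),1 if m[int(round(q[1])),int(round(q[0]))] else 0) for y in np.arange(.03,.07,.003) for q in [proj(K,T,stand([0,y,.05]))]])
E
```

```text
[ 0.5711323  -0.03644289  0.03085901] [ 0.09051835 -0.58362117  2.01494   ] 1.2396442517638206
side [(np.float64(0.03), 0), (np.float64(0.033), 0), (np.float64(0.036), 0), (np.float64(0.039), 0), (np.float64(0.042), 0), (np.float64(0.045), 0), (np.float64(0.048), 0), (np.float64(0.051), 0), (np.float64(0.054), 0), (np.float64(0.057), 0), (np.float64(0.06), 1), (np.float64(0.063), 1), (np.float64(0.066), 1), (np.float64(0.069), 1)]
scene [(np.float64(0.03), 0), (np.float64(0.033), 0), (np.float64(0.036), 0), (np.float64(0.039), 0), (np.float64(0.042), 0), (np.float64(0.045), 0), (np.float64(0.048), 0), (np.float64(0.051), 0), (np.float64(0.054), 0), (np.float64(0.057), 0), (np.float64(0.06), 0), (np.float64(0.063), 1), (np.float64(0.066), 0), (np.float64(0.069), 0)]
```

Emit:
move_arm --plan '[{"x":0.001,"y":0,"z":0,"yaw":0,"fingers":1},{"x":0.003,"y":0,"z":0,"yaw":0,"fingers":1},{"x":0.003,"y":0,"z":0,"yaw":0,"fingers":1}]'

```text
time: 9.85
eef_pos: [0.5715, -0.0334, 0.0308]
tcp_rot: [0.752, 0.659, 0.0, 0.0]
contact_force: [-1.1, -2.1, 3.2]
opening: -0.001
finger_force: 1.7
```

Emit:
move_arm --plan '[{"x":0.001,"y":0,"z":0,"yaw":0,"fingers":1},{"x":0.003,"y":0,"z":0,"yaw":0,"fingers":1},{"x":0.003,"y":0,"z":0,"yaw":0,"fingers":1}]'

```text
time: 10.15
eef_pos: [0.5719, -0.0304, 0.0308]
tcp_rot: [0.752, 0.659, 0.0, 0.0]
contact_force: [-0.9, -2.2, 3.5]
opening: 0.001
finger_force: 2.0
```

```bash
python3 - <<'E'
from h import *
def hub(f,s,guess):
    K,T,_=cam('wrist',s); im=cv2.imread('pics/'+f); h=cv2.cvtColor(im,cv2.COLOR_BGR2HSV)
    q=proj(K,T,stand([0,guess,.068])); u,v=int(q[0]),int(q[1]); w=35
    m=np.zeros(h.shape[:2],np.uint8); v0=max(v-w,0); m[v0:v+w,u-w:u+w]=cv2.inRange(h[v0:v+w,u-w:u+w],(0,100,20),(14,255,125))
    m=cv2.morphologyEx(m,cv2.MORPH_OPEN,np.ones((7,7)))
    c=max(cv2.findContours(m,0,2)[0],key=cv2.contourArea,default=None)
    if c is None: print(f,'none'); return
    (a,b),r=cv2.minEnclosingCircle(c); print(f,a,b,r,R.from_euler('z',-SA).apply(onplane(K,T,a,b,.069)-SO).round(4))
hub('w3.png',dict(eef_pos=[0.54623686,-0.19070642,0.16523299],tcp_rot=[0.75246364,0.65858516,-0.00266202,-0.00754737]),-.137)
s,im=snap('wrist','w10.png'); hub('w10.png',s,0.0)
_,im=snap('side','s10.png');_,im=snap('scene','sc10.png')
for n,f in (('side','s10.png'),('scene','sc10.png')):
    K,T,_=cam(n); im=cv2.imread('pics/'+f); h=cv2.cvtColor(im,cv2.COLOR_BGR2HSV); m=cv2.inRange(h,(100,120,40),(125,255,255))
    print(n,[(round(y,3),1 if m[int(round(q[1])),int(round(q[0]))] else 0) for y in np.arange(.045,.07,.003) for q in [proj(K,T,stand([0,y,.05]))]])
print(s['eef_pos'],s['contact_force'])
E
```

```text
w3.png 321.0 93.0 14.31792163848877 [-0.0005 -0.137   0.069 ]
w10.png 309.5 153.5 25.26865577697754 [-0.002  -0.0035  0.069 ]
side [(np.float64(0.045), 0), (np.float64(0.048), 0), (np.float64(0.051), 0), (np.float64(0.054), 0), (np.float64(0.057), 0), (np.float64(0.06), 1), (np.float64(0.063), 1), (np.float64(0.066), 1), (np.float64(0.069), 1)]
scene [(np.float64(0.045), 0), (np.float64(0.048), 0), (np.float64(0.051), 0), (np.float64(0.054), 0), (np.float64(0.057), 0), (np.float64(0.06), 0), (np.float64(0.063), 1), (np.float64(0.066), 0), (np.float64(0.069), 0)]
[ 0.57187727 -0.03040982  0.0308081 ] [-0.89621922 -2.2254269   3.45755079]
```

Emit:
move_arm --plan '[{"x":0.001,"y":0,"z":0,"yaw":0,"fingers":1},{"x":0.003,"y":0,"z":0,"yaw":0,"fingers":1},{"x":0.003,"y":0,"z":0,"yaw":0,"fingers":1}]'

```text
time: 10.6
eef_pos: [0.5723, -0.0276, 0.0308]
tcp_rot: [0.752, 0.659, 0.0, 0.0]
contact_force: [0.6, -3.1, 5.0]
opening: -0.001
finger_force: 2.4
```

Emit:
move_arm --plan '[{"x":0.001,"y":0,"z":0,"yaw":0,"fingers":1},{"x":0.003,"y":0,"z":0,"yaw":0,"fingers":1},{"x":0.003,"y":0,"z":0,"yaw":0,"fingers":1}]'

```text
time: 10.9
eef_pos: [0.5726, -0.0244, 0.0308]
tcp_rot: [0.752, 0.659, 0.0, 0.0]
contact_force: [-0.6, -3.1, 5.3]
opening: -0.003
finger_force: 2.6
```

```bash
cat >> h.py <<'E'
def hub(f,z=.069,guess=0.):
    s,im=snap('wrist',f); K,T,_=cam('wrist',s); h=cv2.cvtColor(im,cv2.COLOR_RGB2HSV)
    q=proj(K,T,stand([0,guess,z])); u,v=int(q[0]),int(q[1]); w=35
    m=np.zeros(h.shape[:2],np.uint8); v0=max(v-w,0); m[v0:v+w,u-w:u+w]=cv2.inRange(h[v0:v+w,u-w:u+w],(0,100,20),(14,255,125))
    m=cv2.morphologyEx(m,cv2.MORPH_OPEN,np.ones((7,7)))
    c=max(cv2.findContours(m,0,2)[0],key=cv2.contourArea)
    (a,b),r=cv2.minEnclosingCircle(c); print(f,a,b,round(r,1),R.from_euler('z',-SA).apply(onplane(K,T,a,b,z)-SO).round(4)); return s
E
python3 - <<'E'
from h import *
s=hub('w11.png',.0675); print(R.from_euler('z',-SA).apply(s['eef_pos']-SO).round(4))
_,a=snap('side','s11.png'); _,b=snap('scene','sc11.png'); w=cv2.imread('pics/w11.png')[:,:,::-1]
c=cv2.INTER_CUBIC
a=cv2.resize(a[150:250,290:400],(440,400),interpolation=c); b=cv2.resize(b[140:220,270:350],(350,350),interpolation=c); w=w[60:310,140:490]
cv2.imwrite('pics/c11.png',np.hstack([np.vstack([b,w]),np.vstack([a,np.zeros((200,440,3),np.uint8)])])[:,:,::-1])
E
```

```text
w11.png 309.74444580078125 167.5 25.1 [-0.002  -0.0036  0.0675]
[-0.0003 -0.0543  0.0308]
```

View pics/c11.png

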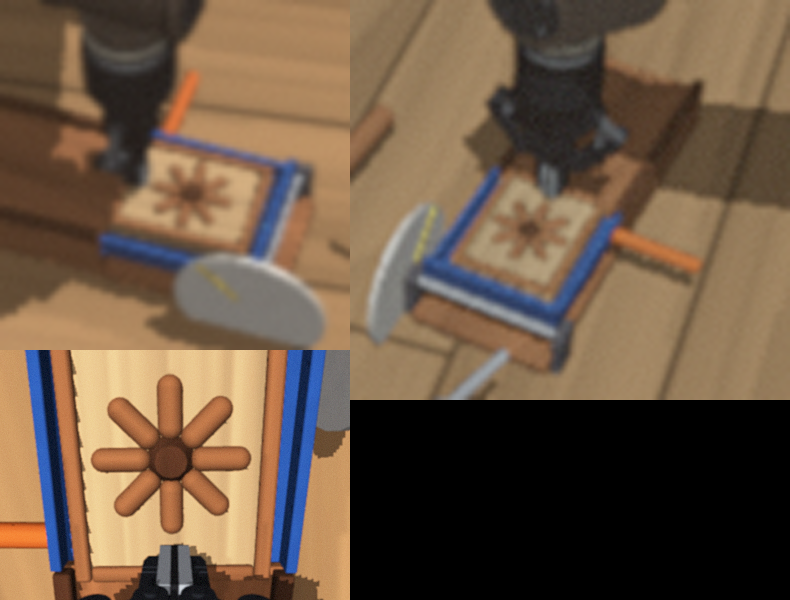

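The panel lies in the cradle (hub no longer moving), and the fingers have slid onto its edge, so the real tips are about 33 mm behind the reported TCP. I back off, go lower and push properly to be sure it is on the stop.

Emit:
move_arm --plan '[{"x":0,"y":0,"z":-0.02,"yaw":0,"fingers":1},{"x":-0.035,"y":0,"z":-0.02,"yaw":0,"fingers":1},{"x":-0.045,"y":0,"z":-0.005,"yaw":0,"fingers":1},{"x":-0.045,"y":0,"z":0.01,"yaw":0,"fingers":1},{"x":-0.045,"y":0,"z":0.01,"yaw":0,"fingers":1}]'

```text
time: 11.55
eef_pos: [0.5627, -0.0673, 0.0158]
tcp_rot: [0.752, 0.659, -0.002, -0.004]
contact_force: [-0.2, 1.2, -0.9]
opening: -0.004
finger_force: 0.0
```

Emit:
move_arm --plan '[{"x":0.008,"y":0,"z":0,"yaw":0,"fingers":1},{"x":0.014,"y":0,"z":0,"yaw":0,"fingers":1},{"x":0.018,"y":0,"z":0,"yaw":0,"fingers":1},{"x":0.02,"y":0,"z":0,"yaw":0,"fingers":1}]'

```text
time: 11.95
eef_pos: [0.5696, -0.0483, 0.0211]
tcp_rot: [0.751, 0.66, 0.0, 0.0]
contact_force: [-1.1, -0.2, -0.2]
opening: -0.003
finger_force: 0.0
```

Emit:
move_arm --plan '[{"x":0.002,"y":0,"z":0,"yaw":0,"fingers":1},{"x":0.004,"y":0,"z":0,"yaw":0,"fingers":1},{"x":0.004,"y":0,"z":0,"yaw":0,"fingers":1}]'

```text
time: 12.25
eef_pos: [0.57, -0.0454, 0.0209]
tcp_rot: [0.752, 0.659, 0.0, 0.0]
contact_force: [-0.9, -0.6, -0.1]
opening: -0.001
finger_force: 0.1
```

Emit:
move_arm --plan '[{"x":0.002,"y":0,"z":0,"yaw":0,"fingers":1},{"x":0.004,"y":0,"z":0,"yaw":0,"fingers":1},{"x":0.004,"y":0,"z":0,"yaw":0,"fingers":1}]'

```text
time: 12.55
eef_pos: [0.5705, -0.0415, 0.0209]
tcp_rot: [0.752, 0.659, 0.0, 0.0]
contact_force: [0.5, -2.0, 0.3]
opening: -0.003
finger_force: 0.8
```

Emit:
move_arm --plan '[{"x":0.001,"y":0,"z":0,"yaw":0,"fingers":1},{"x":0.002,"y":0,"z":0,"yaw":0,"fingers":1},{"x":0.002,"y":0,"z":0,"yaw":0,"fingers":1}]'

```text
time: 12.85
eef_pos: [0.5707, -0.0395, 0.0208]
tcp_rot: [0.752, 0.659, 0.0, 0.0]
contact_force: [0.8, -2.4, 0.9]
opening: 0.003
finger_force: 1.1
```

```bash
python3 - <<'E'
from h import *
s=hub('w12.png',.0675); print(R.from_euler('z',-SA).apply(s['eef_pos']-SO).round(4),s['contact_force'])
E
```

```text
w12.png 310.0 115.5 28.0 [-0.0016  0.0026  0.0675]
[-0.0002 -0.0695  0.0208] [ 0.78626921 -2.40744655  0.90173864]
```

Emit:
move_arm --plan '[{"x":0.001,"y":0,"z":0,"yaw":0,"fingers":1},{"x":0.003,"y":0,"z":0,"yaw":0,"fingers":1},{"x":0.003,"y":0,"z":0,"yaw":0,"fingers":1}]'

```text
time: 13.2
eef_pos: [0.5702, -0.0392, 0.0208]
tcp_rot: [0.751, 0.66, -0.003, 0.001]
contact_force: [-3.8, -10.6, 2.8]
opening: -0.0
finger_force: 5.4
```

Emit:
move_arm --plan '[{"x":0.001,"y":0,"z":0,"yaw":0,"fingers":1},{"x":0.003,"y":0,"z":0,"yaw":0,"fingers":1},{"x":0.003,"y":0,"z":0,"yaw":0,"fingers":1}]'

```text
time: 13.5
eef_pos: [0.5696, -0.0389, 0.0208]
tcp_rot: [0.751, 0.661, -0.005, 0.002]
contact_force: [-6.7, -17.9, 4.9]
opening: -0.002
finger_force: 9.5
```

```bash
python3 - <<'E'
from h import *
s=hub('w13.png',.0675); print(R.from_euler('z',-SA).apply(s['eef_pos']-SO).round(4),s['contact_force'])
E
```

```text
w13.png 310.0 116.5 29.3 [-0.0029  0.0032  0.0675]
[-0.0014 -0.0691  0.0208] [ -6.69992233 -17.92497684   4.93806752]
```

Force rose to 18 N with hub at stand y ≈ +3 mm (seat +2): panel is on the stop. Back off, rise, and go to the handle.

Emit:
move_arm --plan '[{"x":-0.015,"y":0,"z":0,"yaw":0,"fingers":1},{"x":-0.03,"y":0,"z":-0.03,"yaw":0,"fingers":1},{"x":-0.03,"y":-0.02,"z":-0.075,"yaw":-0.1,"fingers":0.8},{"x":-0.015,"y":-0.05,"z":-0.11,"yaw":-0.25,"fingers":0.5},{"x":0,"y":-0.08,"z":-0.11,"yaw":-0.4,"fingers":0.5}]'

```text
time: 14.05
eef_pos: [0.4951, -0.0233, 0.1363]
tcp_rot: [0.604, 0.797, 0.003, 0.004]
contact_force: [-0.2, 0.0, 0.8]
opening: 0.492
finger_force: 0.0
```

```bash
python3 - <<'E'
from h import *
print(to(stand([-.112,-.05,.12]),SA+np.pi/2))
E
```

```text
([0.0259, -0.0268, 0.0159], np.float64(-1.166))
```

Emit:
move_arm --plan '[{"x":0.01,"y":-0.01,"z":0,"yaw":-0.145,"fingers":0.4},{"x":0.02,"y":-0.02,"z":0,"yaw":-0.29,"fingers":0.4},{"x":0.026,"y":-0.027,"z":0,"yaw":-0.435,"fingers":0.4},{"x":0.026,"y":-0.027,"z":0,"yaw":-0.58,"fingers":0.4},{"x":0.026,"y":-0.027,"z":0,"yaw":-0.725,"fingers":0.4}]'

```text
time: 14.55
eef_pos: [0.4583, -0.0041, 0.1301]
tcp_rot: [0.282, 0.96, 0.001, -0.001]
contact_force: [0.5, -0.1, 0.1]
opening: 0.596
finger_force: 0.0
```

Emit:
move_arm --plan '[{"x":0,"y":0,"z":0,"yaw":-0.145,"fingers":0.4},{"x":0,"y":0,"z":0,"yaw":-0.29,"fingers":0.4},{"x":0,"y":0,"z":0,"yaw":-0.435,"fingers":0.4},{"x":0,"y":0,"z":0,"yaw":-0.44,"fingers":0.4},{"x":0,"y":0,"z":0,"yaw":-0.44,"fingers":0.4}]'

```text
time: 15.05
eef_pos: [0.4588, -0.0047, 0.1303]
tcp_rot: [0.07, 0.998, 0.001, -0.0]
contact_force: [-0.4, -0.9, -0.1]
opening: 0.602
finger_force: 0.0
```

```bash
python3 - <<'E'
from h import *
s,im=snap('wrist','w14.png'); K,T,_=cam('wrist',s)
h=cv2.cvtColor(im,cv2.COLOR_RGB2HSV); m=cv2.inRange(h,(5,190,120),(14,255,255)); c=max(cv2.findContours(m,0,2)[0],key=cv2.contourArea)
b=cv2.boxPoints(cv2.minAreaRect(c)); print(cv2.contourArea(c),b.round(0).tolist(),[(R.from_euler('z',-SA).apply(onplane(K,T,*q,.043)-SO)).round(4)[:2].tolist() for q in b])
print(to(stand([-.112,-.05,-.005]),SA+np.pi/2),s['eef_pos'],s['qpos'].round(2))
E
```

```text
1341.0 [[307.0, 168.0], [323.0, 168.0], [323.0, 263.0], [307.0, 263.0]] [[-0.1442, -0.0549], [-0.1441, -0.0421], [-0.0607, -0.0421], [-0.0608, -0.0561]]
([-0.0038, -0.0004, 0.1353], np.float64(-0.008)) [ 0.45875074 -0.00468134  0.13025389] [-0.23 -0.13  2.15  0.    1.12 -1.66]
```

Emit:
move_arm --plan '[{"x":-0.004,"y":0,"z":0.035,"yaw":0,"fingers":0.4},{"x":-0.004,"y":0,"z":0.07,"yaw":0,"fingers":0.4},{"x":-0.004,"y":0,"z":0.1,"yaw":0,"fingers":0.4},{"x":-0.004,"y":0,"z":0.115,"yaw":0,"fingers":0.4},{"x":-0.004,"y":0,"z":0.115,"yaw":0,"fingers":0.4}]'

```text
time: 15.6
eef_pos: [0.4604, -0.005, 0.013]
tcp_rot: [0.069, 0.998, 0.001, -0.003]
contact_force: [0.3, 0.7, -0.3]
opening: 0.601
finger_force: 0.0
```

Emit:
move_arm --plan '[{"x":0,"y":0,"z":0.008,"yaw":0,"fingers":0.4},{"x":0,"y":0,"z":0.018,"yaw":0,"fingers":0.4},{"x":0,"y":0,"z":0.018,"yaw":0,"fingers":0.4}]'

```text
time: 15.9
eef_pos: [0.4625, -0.0056, -0.003]
tcp_rot: [0.069, 0.998, 0.0, -0.001]
contact_force: [0.3, -0.1, -0.1]
opening: 0.603
finger_force: 0.0
```

```bash
python3 - <<'E'
from h import *
s=ctrl.get_state(); print(s['eef_pos'],s['contact_force'],R.from_euler('z',-SA).apply(s['eef_pos']-SO).round(4),s['qpos'].round(2))
E
```

```text
[ 0.46251921 -0.0055689  -0.0029914 ] [ 0.2818208  -0.11160245 -0.11872635] [-0.1119 -0.05   -0.003 ] [-0.23  0.1   2.21  0.    0.83 -1.67]
```

Down at z -0.003 without contact; close on the handle.

Emit:
move_arm --plan '[{"x":0,"y":0,"z":0,"yaw":0,"fingers":0.7},{"x":0,"y":0,"z":0,"yaw":0,"fingers":1},{"x":0,"y":0,"z":0,"yaw":0,"fingers":1},{"x":0,"y":0,"z":0,"yaw":0,"fingers":1},{"x":0,"y":0,"z":0,"yaw":0,"fingers":1}]' --force 50

```text
time: 16.4
eef_pos: [0.4637, -0.0044, -0.0016]
tcp_rot: [0.069, 0.998, 0.001, 0.001]
contact_force: [0.3, 5.5, 2.0]
opening: 0.14
finger_force: 48.7
```

Emit:
move_arm --plan '[{"x":0,"y":0.0,"z":-0.006,"yaw":0,"fingers":1},{"x":0,"y":0.001,"z":-0.012,"yaw":0,"fingers":1},{"x":0,"y":0.002,"z":-0.018,"yaw":0,"fingers":1},{"x":0,"y":0.0035,"z":-0.024,"yaw":0,"fingers":1},{"x":0,"y":0.0035,"z":-0.024,"yaw":0,"fingers":1}]'

```text
time: 16.9
eef_pos: [0.4641, -0.0014, 0.0213]
tcp_rot: [0.069, 0.998, 0.001, 0.001]
contact_force: [4.9, 3.7, -6.3]
opening: 0.138
finger_force: 49.3
```

```bash
python3 - <<'E'
from h import *
s,im=snap('wrist','w15.png'); K,T,_=cam('wrist',s); print(s['eef_pos'],s['contact_force'],s['opening'])
h=cv2.cvtColor(im,cv2.COLOR_RGB2HSV); m=cv2.inRange(h,(100,120,40),(125,255,255)); print((m>0).sum(), cv2.boundingRect(m))
E
```

```text
[ 0.46406036 -0.00143498  0.02128204] [ 4.89648552  3.69974554 -6.31422447] 0.1375966784446458
2010 (291, 335, 268, 52)
```

Emit:
move_arm --plan '[{"x":0,"y":0.003,"z":-0.009,"yaw":0,"fingers":1},{"x":0,"y":0.006,"z":-0.017,"yaw":0,"fingers":1},{"x":0,"y":0.01,"z":-0.025,"yaw":0,"fingers":1},{"x":0,"y":0.014,"z":-0.033,"yaw":0,"fingers":1},{"x":0,"y":0.014,"z":-0.033,"yaw":0,"fingers":1}]'

```text
time: 17.45
eef_pos: [0.4658, 0.0108, 0.0547]
tcp_rot: [0.068, 0.998, -0.001, 0.001]
contact_force: [1.2, -4.5, -3.7]
opening: 0.14
finger_force: 49.6
```

Emit:
move_arm --plan '[{"x":0,"y":0.004,"z":-0.006,"yaw":0,"fingers":1},{"x":0,"y":0.009,"z":-0.013,"yaw":0,"fingers":1},{"x":0,"y":0.015,"z":-0.02,"yaw":0,"fingers":1},{"x":0,"y":0.023,"z":-0.027,"yaw":0,"fingers":1},{"x":0,"y":0.023,"z":-0.027,"yaw":0,"fingers":1}]'

```text
time: 17.95
eef_pos: [0.4685, 0.0309, 0.0829]
tcp_rot: [0.067, 0.998, -0.005, -0.0]
contact_force: [-3.8, -11.4, 3.7]
opening: 0.139
finger_force: 49.8
```

```bash
python3 - <<'E'
from h import *
s,im=snap('side','s16.png'); print(s['eef_pos'],s['contact_force'],s['opening'])
_,_=snap('scene','sc16.png')
# orange handle tip in side view vs prediction
K,T,_=cam('side'); h=cv2.cvtColor(im,cv2.COLOR_RGB2HSV); m=cv2.inRange(h,(5,190,120),(14,255,255))
for th in (0,.5,.65,.8,.95):
    P=[proj(K,T,stand([x,.07-.1201*np.cos(th+.05),.037+.1201*np.sin(th+.05)])).round(0) for x in (-.064,-.12,-.14)]; print(th,P)
cc=[c for c in cv2.findContours(m,0,2)[0] if cv2.contourArea(c)>8]; print([(cv2.boundingRect(c),cv2.contourArea(c)) for c in cc])
K,T,_=cam('scene'); im=cv2.imread('pics/sc16.png'); h=cv2.cvtColor(im,cv2.COLOR_BGR2HSV); b=cv2.inRange(h,(100,120,40),(125,255,255)); print('blue',cv2.boundingRect(b))
for th in (0,.6,.7,.8,.9): print(th,[proj(K,T,stand([x,.07-.135*np.cos(th)-.0185*np.sin(th)*-1,.037+.135*np.sin(th)+.0185*np.cos(th)])).round(0) for x in (-.06,.06)])
E
```

```text
[0.46853163 0.03088218 0.0829212 ] [ -3.8472721  -11.43730449   3.7449875 ] 0.13939529692568367
0 [array([356., 207.]), array([371., 213.]), array([376., 215.])]
0.5 [array([355., 200.]), array([370., 205.]), array([376., 207.])]
0.65 [array([354., 199.]), array([370., 204.]), array([375., 206.])]
0.8 [array([353., 198.]), array([369., 204.]), array([374., 206.])]
0.95 [array([351., 199.]), array([367., 205.]), array([373., 207.])]
[]
blue (303, 160, 20, 37)
0 [array([303., 170.]), array([293., 194.])]
0.6 [array([311., 159.]), array([301., 184.])]
0.7 [array([314., 158.]), array([304., 183.])]
0.8 [array([317., 157.]), array([306., 182.])]
0.9 [array([320., 156.]), array([309., 182.])]
```

Handle has followed the arc (dz 84 mm, about 0.75 rad). Release and rise clear.

Emit:
move_arm --plan '[{"x":0,"y":0,"z":0,"yaw":0,"fingers":0.4},{"x":0,"y":0,"z":0,"yaw":0,"fingers":0.3},{"x":0,"y":0,"z":0,"yaw":0,"fingers":0.3},{"x":0,"y":0,"z":-0.03,"yaw":0,"fingers":0.3},{"x":0,"y":0,"z":-0.07,"yaw":0,"fingers":0.3}]'

```text
time: 18.55
eef_pos: [0.4662, 0.0352, 0.1498]
tcp_rot: [0.068, 0.998, 0.001, -0.003]
contact_force: [-0.4, -0.1, -0.9]
opening: 0.702
finger_force: 0.0
```

Emit:
move_arm --plan '[{"x":0,"y":0,"z":-0.04,"yaw":0,"fingers":0},{"x":0,"y":0.01,"z":-0.065,"yaw":0,"fingers":0},{"x":0,"y":0.03,"z":-0.065,"yaw":0,"fingers":0},{"x":0,"y":0.06,"z":-0.065,"yaw":0,"fingers":0},{"x":0,"y":0.1,"z":-0.065,"yaw":0,"fingers":0}]'

```text
time: 19.05
eef_pos: [0.4823, 0.1343, 0.2171]
tcp_rot: [0.069, 0.998, 0.0, 0.0]
contact_force: [0.3, -0.5, 0.3]
opening: 1.0
finger_force: 0.0
```

```bash
python3 - <<'E'
from h import *
# gun: centre of grasp: trigger pad .. grip back; tip offset 33 mm
print(to(gun([-.076,-.009,.19]),GA+np.pi/2))
s,im=snap('scene','sc17.png'); h=cv2.cvtColor(im,cv2.COLOR_RGB2HSV); b=cv2.inRange(h,(100,120,40),(125,255,255)); print('blue',cv2.boundingRect(b))
s,im=snap('side','s17.png'); h=cv2.cvtColor(im,cv2.COLOR_RGB2HSV); m=cv2.inRange(h,(5,190,120),(14,255,255)); print([(cv2.boundingRect(c),cv2.contourArea(c)) for c in cv2.findContours(m,0,2)[0] if cv2.contourArea(c)>8])
E
```

```text
([-0.0034, 0.2098, 0.0272], np.float64(0.225))
blue (303, 175, 20, 22)
[]
```

Emit:
move_arm --plan '[{"x":0,"y":0.045,"z":0,"yaw":0.05,"fingers":0},{"x":0,"y":0.09,"z":0,"yaw":0.1,"fingers":0},{"x":0,"y":0.135,"z":0,"yaw":0.15,"fingers":0},{"x":-0.003,"y":0.18,"z":0,"yaw":0.2,"fingers":0},{"x":-0.003,"y":0.21,"z":0,"yaw":0.225,"fingers":0}]'

```text
time: 19.65
eef_pos: [0.5136, 0.3436, 0.2162]
tcp_rot: [0.18, 0.984, 0.0, -0.0]
contact_force: [0.9, -0.9, 0.5]
opening: 1.0
finger_force: 0.0
```

Emit:
move_arm --plan '[{"x":0,"y":0,"z":0.005,"yaw":0,"fingers":0}]'

```text
time: 19.75
eef_pos: [0.5138, 0.3443, 0.2118]
tcp_rot: [0.178, 0.984, 0.001, 0.0]
contact_force: [-0.5, 0.2, -1.0]
opening: 0.998
finger_force: 0.0
```

```bash
python3 - <<'E'
from h import *
s,im=snap('wrist','w18.png'); K,T,_=cam('wrist',s); h=cv2.cvtColor(im,cv2.COLOR_RGB2HSV)
Y=cv2.inRange(h,(22,120,60),(34,255,255)); cs=sorted(cv2.findContours(Y,0,2)[0],key=cv2.contourArea)[-2:]
g=lambda p:R.from_euler('z',-GA).apply(p-GO).round(4)[:2].tolist()
for c in cs:
    b=cv2.boxPoints(cv2.minAreaRect(c)); print(cv2.contourArea(c),b.round(0).tolist(),[g(onplane(K,T,*q,.111)) for q in b])
# grip edges along gun x=-.06,-.09 by dark mask
m=cv2.inRange(h,(0,0,0),(179,255,60))
for x in (-.05,-.06,-.07):
    r=[round(y,3) for y in np.arange(-.07,.05,.002) for q in [proj(K,T,gun([x,y,.1]))] if 0<=q[0]<639 and 0<=q[1]<399 and m[int(q[1]),int(q[0])]]
    print(x,proj(K,T,gun([x,0,.1])).round(0),r)
print(s['eef_pos'],g(s['eef_pos']),to(gun([-.076,-.009,.05]),GA+np.pi/2),s['qpos'].round(2))
E
```

```text
499.5 [[259.0, 170.0], [267.0, 167.0], [297.0, 247.0], [289.0, 250.0]] [[-0.102, -0.0525], [-0.1044, -0.046], [-0.0313, -0.022], [-0.0286, -0.0289]]
537.0 [[308.0, 95.0], [336.0, 95.0], [336.0, 121.0], [308.0, 121.0]] [[-0.1615, -0.0119], [-0.1616, 0.0102], [-0.1418, 0.0107], [-0.1417, -0.0118]]
-0.05 [321. 224.] [np.float64(-0.014), np.float64(-0.012), np.float64(-0.01), np.float64(-0.008), np.float64(-0.006), np.float64(-0.004), np.float64(-0.002), np.float64(0.0), np.float64(0.002), np.float64(0.004), np.float64(0.006), np.float64(0.008), np.float64(0.01)]
-0.06 [321. 214.] [np.float64(-0.014), np.float64(-0.012), np.float64(-0.01), np.float64(-0.008), np.float64(-0.006), np.float64(-0.004), np.float64(-0.002), np.float64(0.0), np.float64(0.002), np.float64(0.004), np.float64(0.006), np.float64(0.008), np.float64(0.01), np.float64(0.012)]
-0.07 [321. 203.] [np.float64(-0.014), np.float64(-0.012), np.float64(-0.01), np.float64(-0.008), np.float64(-0.006), np.float64(-0.004), np.float64(-0.002), np.float64(0.0), np.float64(0.002), np.float64(0.004), np.float64(0.006), np.float64(0.008), np.float64(0.01), np.float64(0.012)]
[0.51380652 0.34427883 0.21176672] [-0.0778, -0.0068] ([-0.002, 0.0003, 0.16], np.float64(0.005)) [ 0.43  0.15  1.71  0.    1.28 -0.79]
```

Emit:
move_arm --plan '[{"x":-0.002,"y":-0.003,"z":0.04,"yaw":0.005,"fingers":0},{"x":-0.002,"y":-0.003,"z":0.08,"yaw":0.005,"fingers":0},{"x":-0.002,"y":-0.003,"z":0.12,"yaw":0.005,"fingers":0},{"x":-0.002,"y":-0.003,"z":0.145,"yaw":0.005,"fingers":0},{"x":-0.002,"y":-0.003,"z":0.145,"yaw":0.005,"fingers":0}]'

```text
time: 20.3
eef_pos: [0.5107, 0.3343, 0.0612]
tcp_rot: [0.183, 0.983, -0.003, -0.005]
contact_force: [1.1, -0.3, 0.0]
opening: 0.996
finger_force: 0.0
```

Emit:
move_arm --plan '[{"x":0,"y":0,"z":0.01,"yaw":0,"fingers":0},{"x":0,"y":0,"z":0.02,"yaw":0,"fingers":0},{"x":0,"y":0.003,"z":0.02,"yaw":0,"fingers":0},{"x":0,"y":0.003,"z":0.02,"yaw":0,"fingers":0}]'

```text
time: 20.7
eef_pos: [0.5163, 0.3409, 0.0476]
tcp_rot: [0.182, 0.983, 0.0, 0.001]
contact_force: [0.5, -0.5, -0.1]
opening: 1.0
finger_force: 0.0
```

```bash
python3 - <<'E'
from h import *
s=ctrl.get_state(); print(R.from_euler('z',-GA).apply(s['eef_pos']-GO).round(4),to(gun([-.076,-.007,.045]),GA+np.pi/2),s['contact_force'])
E
```

```text
[-0.0742 -0.009   0.0476] ([0.0018, 0.002, 0.0026], np.float64(-0.003)) [ 0.47516899 -0.51488776 -0.13633782]
```

Emit:
move_arm --plan '[{"x":0.002,"y":0.002,"z":0.003,"yaw":0,"fingers":0.2},{"x":0.002,"y":0.002,"z":0.003,"yaw":0,"fingers":0.4},{"x":0.002,"y":0.002,"z":0.003,"yaw":0,"fingers":1},{"x":0.002,"y":0.002,"z":0.003,"yaw":0,"fingers":1},{"x":0.002,"y":0.002,"z":0.003,"yaw":0,"fingers":1}]' --force 40

```text
time: 21.2
eef_pos: [0.5141, 0.3428, 0.0444]
tcp_rot: [0.183, 0.983, -0.0, -0.001]
contact_force: [-3.0, -3.4, 6.0]
opening: 0.476
finger_force: 44.8
```

Emit:
move_arm --plan '[{"x":0,"y":0,"z":0,"yaw":0,"fingers":1},{"x":0,"y":0,"z":0,"yaw":0,"fingers":1},{"x":0,"y":0,"z":0,"yaw":0,"fingers":1},{"x":0,"y":0,"z":0,"yaw":0,"fingers":1},{"x":0,"y":0,"z":0,"yaw":0,"fingers":1}]'

```text
time: 21.7
eef_pos: [0.5141, 0.3428, 0.0444]
tcp_rot: [0.183, 0.983, -0.0, -0.001]
contact_force: [-3.7, -3.3, 5.4]
opening: 0.476
finger_force: 44.8
```

```bash
python3 - <<'E'
from h import *
s,im=snap('wrist','w19.png'); K,T,_=cam('wrist',s); h=cv2.cvtColor(im,cv2.COLOR_RGB2HSV)
Y=cv2.inRange(h,(22,120,50),(34,255,255))
for c in sorted(cv2.findContours(Y,0,2)[0],key=cv2.contourArea)[-3:]:
    b=cv2.boxPoints(cv2.minAreaRect(c)); print(cv2.contourArea(c),[R.from_euler('z',-GA).apply(onplane(K,T,*q,.111)-GO).round(4)[:2].tolist() for q in b])
print(s['opening'],s['finger_force'])
E
```

```text
0.0 [[-0.1103, -0.0262], [-0.1103, -0.0262], [-0.1103, -0.0262], [-0.1103, -0.0262]]
1460.0 [[-0.1079, -0.0268], [-0.1084, -0.0195], [-0.0743, -0.0188], [-0.0738, -0.0268]]
4382.0 [[-0.1621, -0.0121], [-0.162, 0.0105], [-0.1403, 0.0116], [-0.1404, -0.0124]]
0.47581667932655214 44.7775000333786
```

Emit:
move_arm --plan '[{"x":0,"y":0,"z":0,"yaw":0,"fingers":1},{"x":0,"y":0,"z":0,"yaw":0,"fingers":1},{"x":0,"y":0,"z":0,"yaw":0,"fingers":1},{"x":0,"y":0,"z":0,"yaw":0,"fingers":1},{"x":0,"y":0,"z":0,"yaw":0,"fingers":1}]'

```text
time: 22.25
eef_pos: [0.5141, 0.3428, 0.0444]
tcp_rot: [0.183, 0.983, -0.0, -0.001]
contact_force: [-3.8, -3.2, 4.8]
opening: 0.473
finger_force: 44.8
```

Emit:
move_arm --plan '[{"x":0,"y":0,"z":0,"yaw":0,"fingers":1},{"x":0,"y":0,"z":0,"yaw":0,"fingers":1},{"x":0,"y":0,"z":0,"yaw":0,"fingers":1},{"x":0,"y":0,"z":0,"yaw":0,"fingers":1},{"x":0,"y":0,"z":0,"yaw":0,"fingers":1}]'

```text
time: 22.75
eef_pos: [0.5141, 0.3428, 0.0444]
tcp_rot: [0.183, 0.983, -0.0, -0.001]
contact_force: [-3.8, -3.8, 5.0]
opening: 0.473
finger_force: 44.8
```

Trigger lies parallel to the grip (fully squeezed) for about 1.6 s. Before releasing I check the cradle and panel in the scene view numerically, then open.

Emit:
move_arm --plan '[{"x":0,"y":-0.001,"z":0,"yaw":0,"fingers":0.4},{"x":0,"y":-0.003,"z":0,"yaw":0,"fingers":0},{"x":0,"y":-0.003,"z":0,"yaw":0,"fingers":0},{"x":0,"y":-0.003,"z":0,"yaw":0,"fingers":0},{"x":0,"y":-0.003,"z":0,"yaw":0,"fingers":0}]'

```text
time: 23.25
eef_pos: [0.5138, 0.3411, 0.0441]
tcp_rot: [0.183, 0.983, 0.001, 0.0]
contact_force: [0.1, -0.6, 0.7]
opening: 1.001
finger_force: 0.0
```

Emit:
move_arm --plan '[{"x":0,"y":-0.002,"z":-0.03,"yaw":0,"fingers":0},{"x":0,"y":-0.002,"z":-0.07,"yaw":0,"fingers":0},{"x":0,"y":-0.002,"z":-0.115,"yaw":0,"fingers":0},{"x":0,"y":-0.002,"z":-0.16,"yaw":0,"fingers":0},{"x":0,"y":-0.002,"z":-0.175,"yaw":0,"fingers":0}]'

```text
time: 23.75
eef_pos: [0.5154, 0.3403, 0.2261]
tcp_rot: [0.182, 0.983, 0.004, 0.005]
contact_force: [1.0, 0.5, 0.7]
opening: 1.0
finger_force: 0.0
```

```bash
python3 - <<'E'
from h import *
s,im=snap('wrist','w20.png'); K,T,_=cam('wrist',s); h=cv2.cvtColor(im,cv2.COLOR_RGB2HSV)
Y=cv2.inRange(h,(22,120,50),(34,255,255))
for c in sorted(cv2.findContours(Y,0,2)[0],key=cv2.contourArea)[-2:]:
    b=cv2.boxPoints(cv2.minAreaRect(c)); print(cv2.contourArea(c),[R.from_euler('z',-GA).apply(onplane(K,T,*q,.111)-GO).round(4)[:2].tolist() for q in b])
print(s['eef_pos'],to(stand([-.112,-.013,.22]),SA+np.pi/2),s['contact_force'])
s,im=snap('scene','sc20.png'); h=cv2.cvtColor(im,cv2.COLOR_RGB2HSV); b=cv2.inRange(h,(100,120,40),(125,255,255)); print('blue',cv2.boundingRect(b))
_,im=snap('side','s20.png');h=cv2.cvtColor(im,cv2.COLOR_RGB2HSV); m=cv2.inRange(h,(4,170,80),(15,255,255)); print([(cv2.boundingRect(c),cv2.contourArea(c)) for c in cv2.findContours(m,0,2)[0] if cv2.contourArea(c)>8])
E
```

```text
436.0 [[-0.1021, -0.0516], [-0.1041, -0.046], [-0.031, -0.0226], [-0.0287, -0.0286]]
459.5 [[-0.1613, -0.0112], [-0.1612, 0.0102], [-0.1414, 0.0106], [-0.1415, -0.0112]]
[0.51536177 0.3403293  0.22611284] ([-0.0656, -0.3061, 0.0042], np.float64(-0.235)) [0.96384641 0.51168418 0.72466334]
blue (303, 160, 20, 37)
[((357, 200, 18, 8), 11.0)]
```

Emit:
move_arm --plan '[{"x":-0.01,"y":-0.045,"z":0,"yaw":-0.05,"fingers":0},{"x":-0.02,"y":-0.09,"z":0,"yaw":-0.1,"fingers":0},{"x":-0.03,"y":-0.135,"z":0,"yaw":-0.15,"fingers":0.1},{"x":-0.04,"y":-0.18,"z":0,"yaw":-0.2,"fingers":0.2},{"x":-0.05,"y":-0.225,"z":0,"yaw":-0.235,"fingers":0.3}]'

```text
time: 24.4
eef_pos: [0.4764, 0.109, 0.215]
tcp_rot: [0.065, 0.998, -0.0, -0.003]
contact_force: [-0.3, 0.3, -0.5]
opening: 0.7
finger_force: 0.0
```

```bash
python3 - <<'E'
from h import *
print(to(stand([-.112,-.012,.19]),SA+np.pi/2))
E
```

```text
([-0.0011, -0.0773, 0.025], np.float64(0.002))
```

Emit:
move_arm --plan '[{"x":-0.001,"y":-0.04,"z":0,"yaw":0,"fingers":0.3},{"x":-0.001,"y":-0.077,"z":0.01,"yaw":0,"fingers":0.3},{"x":-0.001,"y":-0.077,"z":0.025,"yaw":0,"fingers":0.3},{"x":-0.001,"y":-0.077,"z":0.025,"yaw":0,"fingers":0.3}]'

```text
time: 24.8
eef_pos: [0.4665, 0.0339, 0.1885]
tcp_rot: [0.067, 0.998, 0.001, -0.005]
contact_force: [-0.4, 0.6, -0.7]
opening: 0.704
finger_force: 0.0
```

```bash
python3 - <<'E'
from h import *
s,im=snap('wrist','w21.png'); K,T,_=cam('wrist',s); h=cv2.cvtColor(im,cv2.COLOR_RGB2HSV)
m=cv2.inRange(h,(5,190,120),(14,255,255)); c=max(cv2.findContours(m,0,2)[0],key=cv2.contourArea)
b=cv2.boxPoints(cv2.minAreaRect(c)); print(cv2.contourArea(c),b.round(0).tolist(),[(R.from_euler('z',-SA).apply(onplane(K,T,*q,.124)-SO)).round(4)[:2].tolist() for q in b])
print(to(stand([-.112,-.012,.082]),SA+np.pi/2),R.from_euler('z',-SA).apply(s['eef_pos']-SO).round(4))
E
```

```text
1591.0 [[302.0, 273.0], [302.0, 170.0], [320.0, 170.0], [320.0, 273.0]] [[-0.0613, -0.02], [-0.1445, -0.019], [-0.1445, -0.0059], [-0.0612, -0.0056]]
([-0.0009, -0.0024, 0.1081], np.float64(-0.001)) [-0.1131 -0.0103  0.1885]
```

Emit:
move_arm --plan '[{"x":0,"y":-0.003,"z":0.04,"yaw":0,"fingers":0.3},{"x":0,"y":-0.003,"z":0.075,"yaw":0,"fingers":0.3},{"x":0,"y":-0.003,"z":0.1,"yaw":0,"fingers":0.3},{"x":0,"y":-0.003,"z":0.109,"yaw":0,"fingers":0.3},{"x":0,"y":-0.003,"z":0.109,"yaw":0,"fingers":0.3}]'

```text
time: 25.35
eef_pos: [0.4681, 0.0321, 0.0832]
tcp_rot: [0.065, 0.998, 0.0, -0.002]
contact_force: [1.0, -0.5, 0.1]
opening: 0.699
finger_force: 0.0
```

Emit:
move_arm --plan '[{"x":0,"y":0,"z":0,"yaw":0,"fingers":0.7},{"x":0,"y":0,"z":0,"yaw":0,"fingers":1},{"x":0,"y":0,"z":0,"yaw":0,"fingers":1},{"x":0,"y":0,"z":0,"yaw":0,"fingers":1},{"x":0,"y":0,"z":0,"yaw":0,"fingers":1}]' --force 50

```text
time: 25.85
eef_pos: [0.4703, 0.0308, 0.0862]
tcp_rot: [0.066, 0.998, -0.0, 0.001]
contact_force: [-1.3, -0.3, 6.0]
opening: 0.134
finger_force: 49.0
```

Emit:
move_arm --plan '[{"x":0,"y":-0.005,"z":0.005,"yaw":0,"fingers":1},{"x":0,"y":-0.01,"z":0.011,"yaw":0,"fingers":1},{"x":0,"y":-0.015,"z":0.018,"yaw":0,"fingers":1},{"x":0,"y":-0.0205,"z":0.026,"yaw":0,"fingers":1},{"x":0,"y":-0.0205,"z":0.026,"yaw":0,"fingers":1}]'

```text
time: 26.35
eef_pos: [0.4675, 0.011, 0.0587]
tcp_rot: [0.067, 0.998, 0.001, 0.001]
contact_force: [3.7, 3.0, -2.3]
opening: 0.136
finger_force: 50.4
```

Emit:
move_arm --plan '[{"x":0,"y":-0.004,"z":0.008,"yaw":0,"fingers":1},{"x":0,"y":-0.008,"z":0.016,"yaw":0,"fingers":1},{"x":0,"y":-0.011,"z":0.025,"yaw":0,"fingers":1},{"x":0,"y":-0.014,"z":0.033,"yaw":0,"fingers":1},{"x":0,"y":-0.014,"z":0.033,"yaw":0,"fingers":1}]'

```text
time: 26.85
eef_pos: [0.4659, -0.0015, 0.0255]
tcp_rot: [0.067, 0.998, 0.002, 0.002]
contact_force: [5.5, 7.4, -3.1]
opening: 0.137
finger_force: 51.5
```

Emit:
move_arm --plan '[{"x":0,"y":-0.001,"z":0.006,"yaw":0,"fingers":1},{"x":0,"y":-0.002,"z":0.012,"yaw":0,"fingers":1},{"x":0,"y":-0.003,"z":0.017,"yaw":0,"fingers":1},{"x":0,"y":-0.0035,"z":0.021,"yaw":0,"fingers":1},{"x":0,"y":-0.0035,"z":0.021,"yaw":0,"fingers":1}]'

```text
time: 27.35
eef_pos: [0.4653, -0.0045, 0.0051]
tcp_rot: [0.067, 0.998, 0.003, 0.001]
contact_force: [3.6, 8.7, 1.1]
opening: 0.136
finger_force: 51.6
```

Emit:
move_arm --plan '[{"x":0,"y":0,"z":0.002,"yaw":0,"fingers":1},{"x":0,"y":0,"z":0.004,"yaw":0,"fingers":1},{"x":0,"y":0,"z":0.004,"yaw":0,"fingers":1}]'

```text
time: 27.65
eef_pos: [0.4652, -0.0047, 0.0034]
tcp_rot: [0.067, 0.998, 0.002, -0.0]
contact_force: [-4.6, 9.6, 18.9]
opening: 0.137
finger_force: 54.1
```

Emit:
move_arm --plan '[{"x":0,"y":0,"z":0.002,"yaw":0,"fingers":1},{"x":0,"y":0,"z":0.003,"yaw":0,"fingers":1},{"x":0,"y":0,"z":0.003,"yaw":0,"fingers":1}]'

```text
time: 27.95
eef_pos: [0.4652, -0.0048, 0.0031]
tcp_rot: [0.066, 0.998, 0.002, -0.002]
contact_force: [-13.2, 12.1, 38.9]
opening: 0.14
finger_force: 56.3
```

Bottom stop reached (39 N, no further travel). Relax, release and rise.

Emit:
move_arm --plan '[{"x":0,"y":0,"z":-0.006,"yaw":0,"fingers":0.9},{"x":0,"y":0,"z":-0.006,"yaw":0,"fingers":0.3},{"x":0,"y":0,"z":-0.006,"yaw":0,"fingers":0.3},{"x":0,"y":0,"z":-0.006,"yaw":0,"fingers":0.3},{"x":0,"y":0,"z":-0.03,"yaw":0,"fingers":0.3}]'

```text
time: 28.45
eef_pos: [0.4607, -0.0064, 0.0246]
tcp_rot: [0.066, 0.998, 0.0, -0.004]
contact_force: [-0.0, -0.6, 0.7]
opening: 0.705
finger_force: 0.0
```

Emit:
move_arm --plan '[{"x":0,"y":0,"z":-0.045,"yaw":0,"fingers":0.3},{"x":0,"y":0,"z":-0.09,"yaw":0,"fingers":0.3},{"x":0,"y":0,"z":-0.135,"yaw":0,"fingers":0.3},{"x":-0.04,"y":-0.01,"z":-0.15,"yaw":0.1,"fingers":0.3},{"x":-0.08,"y":-0.03,"z":-0.15,"yaw":0.2,"fingers":0.3}]'

```text
time: 28.95
eef_pos: [0.5425, -0.0476, 0.1828]
tcp_rot: [0.166, 0.986, -0.001, 0.005]
contact_force: [0.5, -0.2, 0.2]
opening: 0.699
finger_force: 0.0
```

```bash
python3 - <<'E'
from h import *
print(to(stand([0,-.09,.19]),SA))
s=ctrl.get_state()
for n in ('scene','side'):
    _,im=snap(n,n+'22.png'); K,T,_=cam(n); h=cv2.cvtColor(im,cv2.COLOR_RGB2HSV); m=cv2.inRange(h,(4,170,80),(15,255,255)); print(n,[(cv2.boundingRect(c),cv2.contourArea(c)) for c in cv2.findContours(m,0,2)[0] if cv2.contourArea(c)>8],[proj(K,T,stand([x,-.05,.043])).round(0) for x in (-.064,-.14)])
E
```

```text
([-0.0284, -0.0031, -0.0069], np.float64(1.368))
scene [((308, 157, 7, 12), 16.5), ((143, 153, 24, 7), 106.5), ((502, 138, 11, 21), 98.0), ((487, 137, 8, 18), 74.5)] [array([307., 172.]), array([313., 158.])]
side [] [array([356., 207.]), array([376., 215.])]
```

Emit:
move_arm --plan '[{"x":-0.01,"y":-0.01,"z":0,"yaw":0.145,"fingers":0.3},{"x":-0.02,"y":-0.03,"z":0,"yaw":0.29,"fingers":0.3},{"x":-0.028,"y":-0.05,"z":0,"yaw":0.435,"fingers":0.3},{"x":-0.028,"y":-0.05,"z":0,"yaw":0.58,"fingers":0.3},{"x":-0.028,"y":-0.05,"z":0,"yaw":0.725,"fingers":0.3}]'

```text
time: 29.55
eef_pos: [0.5487, -0.1042, 0.1766]
tcp_rot: [0.507, 0.862, -0.0, -0.001]
contact_force: [-0.3, 0.1, 1.4]
opening: 0.697
finger_force: 0.0
```

Emit:
move_arm --plan '[{"x":0,"y":0,"z":0,"yaw":0.145,"fingers":0.3},{"x":0,"y":0,"z":0,"yaw":0.29,"fingers":0.3},{"x":0,"y":0,"z":0,"yaw":0.435,"fingers":0.3},{"x":0,"y":0,"z":0,"yaw":0.58,"fingers":0.3},{"x":0,"y":0,"z":0,"yaw":0.64,"fingers":0.3}]'

```text
time: 30.05
eef_pos: [0.5487, -0.1034, 0.1766]
tcp_rot: [0.751, 0.66, -0.001, -0.001]
contact_force: [-0.4, -0.7, -0.4]
opening: 0.699
finger_force: 0.0
```

Emit:
move_arm --plan '[{"x":0,"y":0,"z":0,"yaw":0,"fingers":0.3},{"x":0,"y":0,"z":0,"yaw":0,"fingers":0.3}]'

```text
time: 30.25
eef_pos: [0.5492, -0.1034, 0.177]
tcp_rot: [0.75, 0.662, -0.0, -0.001]
contact_force: [0.5, 0.1, 0.7]
opening: 0.7
finger_force: 0.0
```

```bash
python3 - <<'E'
from h import *
s=hub('w23.png',.0675); print(s['contact_force'],s['dq'].round(3))
im=cv2.imread('pics/w23.png'); K,T,_=cam('wrist',s); h=cv2.cvtColor(im,cv2.COLOR_BGR2HSV)
m=cv2.inRange(h,(5,190,120),(14,255,255)); cs=[c for c in cv2.findContours(m,0,2)[0] if cv2.contourArea(c)>150]
for c in cs:
    b=cv2.boxPoints(cv2.minAreaRect(c)); print('handle',cv2.contourArea(c),[(R.from_euler('z',-SA).apply(onplane(K,T,*q,.043)-SO)).round(4)[:2].tolist() for q in b])
E
```

```text
w23.png 329.0 19.159090042114258 14.9 [-0.0029  0.0031  0.0675]
[0.49550502 0.06056506 0.66653268] [ 0.001 -0.001 -0.004  0.002  0.     0.005]
handle 1160.0 [[-0.1475, -0.0547], [-0.1456, -0.0417], [-0.0661, -0.0425], [-0.067, -0.0555]]
```

Hub at +3 mm, the same place as when pressed on the stop. The handle is at its level position and the robot is clear, so I hand in.

```bash
python3 -c "
from plant import ctrl
print(ctrl.sign_off())"
```

```text
the job is handed in; nothing more can be done
None
```

I handed the job in at about 30 s: the panel is back level in the cradle at the stop, and the trigger was squeezed fully for about 1.6 s and sprang back with the cradle tipped to about 43–45°. The arm never went near the mallet, chisel or figure, and sign-off returned no verdict.

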